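# Rock a tight locating block out of its sprung holder

### The arm

A 6-joint arm with a two-finger parallel gripper is mounted at the origin on a cart in front of the work surface, level with it; the furniture and walls round the work are solid. World frame = base frame: x ahead of the robot, y to its left, z up, the work surface at z = 0. Lengths are in mm, angles in rad, forces in N, time in s.
With the tool pointing down it reaches from about 350 to 800 mm from the base axis. Payload 7.3 kg.
Tool frame: the origin (TCP) lies midway between the tips of the shut fingers; the grasp point (between the pads) lies 19 mm behind it; y points along the fingers, x is the direction in which the jaws open and shut, and the axes are right-handed (so a half turn about y gives the same grasp; the last joint's range is limited). The gripper opens to 85 mm and grips with 20 to 120 N. Pads are 22 mm wide; open, the fingers measure 114 mm over their backs; the gripper's body (76 mm by 85 mm) begins 54 mm behind the grasp point. The pads swing forward as they close: fully open they stand 13 mm farther back than shut.
Start: joints at [0.995, 0.342, 1.524, -0, 1.275, -0.146], TCP at [218.75, 477.277, 231.322] pointing down, gripper open.
Joint ranges: [-2.53, 2.53], [-0.77, 2.02], [0.04, 2.7], [-1, 4.14], [0.28, 2.66], [-3.11, 3.11]. Speed limits (rad/s): [2.57, 2.57, 3.14, 3.14, 3.14, 3.14].

### API

Orientations are given as a unit quaternion [x, y, z, w].
In Python, from plant import bot gives the robot as it stands.
- The arm moves only by the tool drive_tool, never from a script. Its argument "plan" is a list of rows, each a list of 5 numbers: the closure, from 0 (fully open) to 1 (shut), then the shift along the world's x, y, z in cm, then the turn about the world's z in rad. In form: [[grip, x, y, z, roll], ...]. A call has exactly 5 rows; each row is the pose to reach, as a shift and turn from the pose measured when the call began; what a row does not reach only later rows make up. A row lasts 1/8 s, in which the tool goes at most 62.5 mm and 10.7 degrees, less where a joint would pass 70% of its speed; a pose out of reach is approached as far as the arm can. A call with a gripper value outside its range is refused whole. The fingers move at their own pace and stop on an object; the grip force is fixed at half the most. Time passes only in rows, so rows that repeat a pose let the fingers close, or fill a call up. It gives the time, the measured TCP pose, the force and the opening at its end, in the units of the state.
- bot.sense(): the state, without advancing time (a new reading comes with each control period).
- bot.capture(name): name is "scene" or "top" or "wrist"; returns the picture (480x640x3 uint8, red, green, blue); there is no depth.
- bot.camera_params(name): a dict with "intrinsics" (3x3 intrinsics, pixels), "extrinsics" (4x4, takes a point from camera to world coordinates); the wrist camera has in their place "tool_from_camera" (4x4, takes a point from camera to tool coordinates, whose origin is the TCP and whose axes are the tool frame's). Camera axes: x right, y down, z forward; pixel columns grow to the right and rows downward; lengths in mm; the calibration is good to about 2 mm. A picture is of the moment at which its call begins: read the wrist's pose just before it. camera_params takes no time and is no camera call.
- bot.hand_in(): hands the job in, once; it reports no verdict.
Trained networks look in the newest picture that a camera, given by its name, has taken for a name from the list of things; names that differ only in an ending like _2 or _b are one class to them, and where a whole thing is asked for, a point or a joint stands for the part that bears it (a point fixed in the world has none). Each returns a list of dicts, best first, with "p" (0 to 1); they miss things now and then, are a little off and sometimes report something else, mostly with a low value. They report only what shows in the picture. A call takes as long as a camera call. They do not tell look-alikes from the thing itself.
- bot.cut_out(query, camera): "pixels" (480x640 bool, what is visible of it) and "rect" ([left, top, width, height] in pixels, round what is visible of it).
The state is a dict: "clock": time; "qpos": joint angles; "dq": joint speeds; "tau": joint torques, N m; "position": TCP position; "ee_rot": TCP orientation; "ft_force": force on the tool from outside, world axes, zero at the start; "torque": the same for the moment, N m; "width": opening from 0.0 (shut) to 1.0 (fully open).
Only numpy, scipy, OpenCV 4.12 (cv2) and the standard library are available. Lean on these libraries where they do the work, as an engineer would, in place of code of your own. Each camera call takes 0.05 s, during which the arm holds its last target.

### The job

Slide the wooden holder plate flat over the counter, its locating block still in the jaws, under the lips of the U-shaped bench stop until it is fully home against the back bar. With the plate kept home, work the block loose by its upright handle: tip the handle about ten degrees to its right (the block's left end rises), then to its left, and so on from side to side until it comes out of the tight jaws; never wrench it straight up. Finish still holding the block, upright and still, one or two centimetres clear above the jaws, and leave the other things where they are.

Things in the scene. Friction and masses are not known exactly. Their poses are not given: they have to be found in the camera images.
- dock_home (a point): Point on the counter (z 0) where the centre of the plate's underside lies when the plate is fully home in the bench stop. x points into the stop (the plate goes in along +x), y to the left across it. The stop's back bar (24 mm high) has its face 50.5 mm ahead of this point; measures of the stop under dock are from here.
- dock: U-shaped aluminium bench stop, fixed; origin and axes as dock_home. Cheeks at y +-58.5 mm (channel 117 wide) from x -24 to +51, with flared ends opening to x -53, y +-86 mm, all 11.5 mm high.
- lips: The two dark steel lips fixed on the stop's cheeks: they reach in to y +-46.5 mm, underside 11.5, top 17.5 mm above the counter (screw heads to 20.5), x -24 to +51, and keep the plate down. Origin and axes as dock_home. They may take up to 28 N of upward pull.
- holder: Loose flat wooden plate 100 (x) x 110 (y) x 8 mm, about 0.5 kg, origin at the centre of its underside; its +x edge goes first into the stop, y is its left. Its metalwork lies within x -41..+19, y +-30 mm, none higher than 24 mm. The block sits firmly enough to drag the plate along by the block's handle.
- jaws_top (a point): Middle of the jaws at their top, 24 mm above the counter, over the plate's centre. Steel jaws 44 mm long along y, one fixed, one sprung, pinch the block's 10 mm tongue with about 40 N: a straight pull takes some 45 N, too much for the lips, but tipped from side to side (about x) it slips easily and stays where it is left. End stops 5 mm high leave 3.5 mm at each end of the tongue.
- block_grip (a point): Centre of the upright handle of the loose locating block (0.12 kg). Handle: 24 mm along x, 18 along y, 38 high, dull aluminium; centre 49 mm above the counter while seated (handle from 30 to 68 mm). Axes as the holder's while seated: y to the left along the jaws, z up.
- block_foot (a point): Centre of the underside of the block's flat steel tongue (10 mm along x, 40 along y, 22 high, under the handle), 41 mm below block_grip. It stands on the plate, 8 mm above the counter, while seated, and leaves the jaws when it rises past 24 mm above the counter.
- block: The same locating block as a whole; origin at block_foot.
- brass_box: round brass parts box, diameter 45, height 23; bystander, leave alone; origin at the centre of its underside
- clear_jar: clear jar, diameter 37, height 45; bystander, leave alone; origin at the centre of its underside
- pliers: small pliers lying flat, 124 x 47 x 14; bystander, leave alone; origin at the centre of its underside
- screwdriver: thin screwdriver lying flat along its y, 11 x 118 x 11; bystander, leave alone; origin at the centre of its underside
Things that resemble listed ones, but are neither listed nor needed, are in the scene too. Of the things like the holder, leave any that is blue; of the rest the larger one is meant.

How it is judged:
By the outcome, as a careful person would: the job done as asked, in the order asked, and still so for the second after the job is handed in, while the arm keeps its last pose, push and grip.
It also fails if it takes over 51 s, if anything falls off the work surface, if the arm or the gripper's body presses on something with over 40 N, if the wrist force passes 120 N, or if a joint passes its speed limit or range.

## Working session

There is one attempt and no reset: what is moved stays moved. The work goes in short steps, Python scripts to look and compute and a tool call to move; the robot and the scene stay as the last step left them, time stands still between calls to the robot, and variables do not carry over. Pictures are saved under pics/ and viewed, and the job is handed in when it is done.

Besides the shell and the picture viewer there is one more tool, called after "Call:" as name(argument=value, ...) on one line, values as JSON. drive_tool: Moves the arm, as the interface text tells. Its arguments: {"type":"object","properties":{"plan":{"type":"array"}},"required":["plan"]}

```bash
ls; mkdir -p pics; python3 - <<'E'
from plant import bot
import cv2,numpy as np
s=bot.sense();print({k:np.round(v,3).tolist() for k,v in s.items()})
for n in("scene","top"):
    im=bot.capture(n);cv2.imwrite(f"pics/{n}0.png",im[:,:,::-1])
    p=bot.camera_params(n);print(n,np.round(p["intrinsics"],1).tolist(),np.round(p["extrinsics"],3).tolist())
print(bot.camera_params("wrist"))
E
```

```text
pics
{'clock': 0.0, 'qpos': [0.995, 0.343, 1.525, -0.0, 1.275, -0.146], 'dq': [0.001, -0.001, 0.001, 0.001, 0.001, 0.0], 'tau': [-0.003, -43.368, -24.6, -0.0, 0.008, 0.0], 'position': [218.519, 476.908, 230.617], 'ee_rot': [0.595, 0.381, -0.382, -0.595], 'ft_force': [-0.465, 0.332, -0.588], 'torque': [-0.011, -0.042, -0.067], 'width': 1.002}
scene [[435.1, 0.0, 317.8], [0.0, 435.1, 242.3], [0.0, 0.0, 1.0]] [[-0.555, -0.387, 0.736, -97.696], [-0.832, 0.253, -0.494, 791.577], [0.005, -0.887, -0.462, 454.244], [0.0, 0.0, 0.0, 1.0]]
top [[624.5, 0.0, 320.2], [0.0, 624.5, 249.0], [0.0, 0.0, 1.0]] [[-0.066, -0.976, 0.209, 274.711], [-0.998, 0.066, -0.011, 373.82], [-0.003, -0.21, -0.978, 1310.86], [0.0, 0.0, 0.0, 1.0]]
{'intrinsics': array([[383.88422505,   0.        , 318.74832968],
       [  0.        , 383.88422505, 247.60198166],
       [  0.        ,   0.        ,   1.        ]]), 'tool_from_camera': array([[ 9.99999496e-01,  3.92042453e-04, -9.23746560e-04,
         5.63138309e-02],
       [ 1.00086199e-03, -3.22993219e-01,  9.46400749e-01,
        -1.42172239e+02],
       [ 7.26653961e-05, -9.46401197e-01, -3.22993449e-01,
         8.41591733e+01],
       [ 0.00000000e+00,  0.00000000e+00,  0.00000000e+00,
         1.00000000e+00]])}
```

View pics/scene0.png

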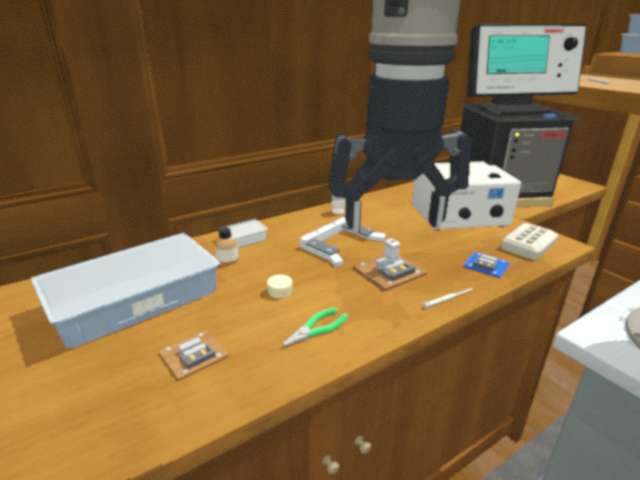

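View pics/top0.png

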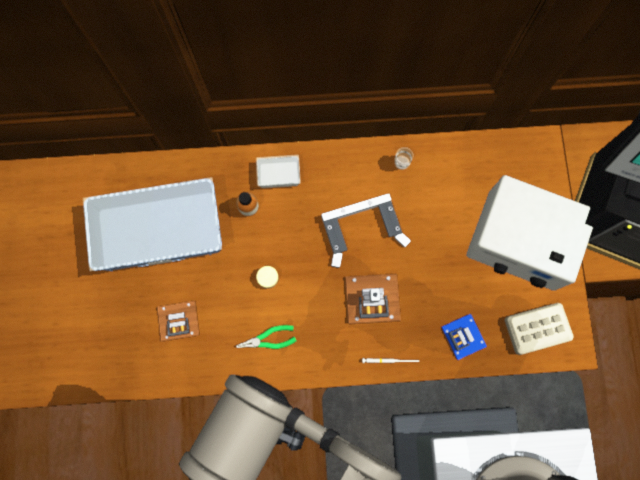

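```bash
cat > h.py <<'E'
import numpy as np,cv2
from scipy.spatial.transform import Rotation as R
from plant import bot
def cam(name,s=None):
    p=bot.camera_params(name);K=p["intrinsics"]
    if name!="wrist": return K,np.array(p["extrinsics"])
    s=s or bot.sense();T=np.eye(4);T[:3,:3]=R.from_quat(s["ee_rot"]).as_matrix();T[:3,3]=s["position"]
    return K,T@p["tool_from_camera"]
def ray(K,T,uv,z):
    uv=np.atleast_2d(np.array(uv,float));d=np.c_[(uv-[K[0,2],K[1,2]])/[K[0,0],K[1,1]],np.ones(len(uv))]@T[:3,:3].T
    o=T[:3,3];return o+d*((z-o[2])/d[:,2])[:,None]
def proj(K,T,P):
    P=(np.atleast_2d(P)-T[:3,3])@T[:3,:3];q=P@K.T;return q[:,:2]/q[:,2:]
E
python3 - <<'E'
from h import *
im=bot.capture("top")
K,T=cam("top")
for q in("holder","dock","lips","block","brass_box","clear_jar","pliers","screwdriver"):
    for r in bot.cut_out(q,"top")[:3]:
        m=r["pixels"]
        (c,wh,a)=cv2.minAreaRect(np.argwhere(m)[:,::-1].astype(np.float32))
        print(q,round(r["p"],2),np.round(r["rect"]),np.round(c,1),np.round(wh,1),round(a,1),ray(K,T,c,8)[0].round(1))
cv2.imwrite("pics/c1.png",cv2.resize(im[170:350,300:500],None,fx=3.3,fy=3.3,interpolation=3)[:,:,::-1])
E
```

```text
holder 0.97 [160. 302.  41.  40.] [178.2 320.9] [36.2 39.8] 82.9 [420.7 664.6   8. ]
holder 0.97 [444. 315.  41.  44.] [464.1 336.5] [36.5 32.4] 64.5 [348.8  74.3   8. ]
holder 0.92 [345. 274.  59.  51.] [372.7 298.8] [47.6 52.5] 86.4 [439.7 256.4   8. ]
dock 0.81 [324. 196.  88.  72.] [363.2 229.7] [54.3 79.4] 72.6 [589.9 264.2   8. ]
lips 0.62 [325. 202.  79.  50.] [362.6 227.3] [35.  71.9] 72.8 [595.1 264.9   8. ]
block 0.65 [361. 291.  22.  12.] [374. 297.] [14.1 15.6] 45.0 [443.3 253.3   8. ]
brass_box 0.73 [258. 268.  21.  20.] [267.3 277.3] [20.5 21.2] 45.0 [500.3 474.9   8. ]
clear_jar 0.84 [396. 146.  16.  22.] [403.5 158.5] [21. 17.] 90.0 [744.7 162.6   8. ]
pliers 0.73 [238. 323.  58.  28.] [266.5 337. ] [24. 57.] 90.0 [375.1 482.5   8. ]
screwdriver 0.7 [239. 325.  55.  27.] [266.  340.6] [21.6 57. ] 76.0 [367.7 483.8   8. ]
screwdriver 0.47 [362. 356.  36.  11.] [379. 361.] [32.  6.] 0.0 [310.8 254.2   8. ]
```

View pics/c1.png

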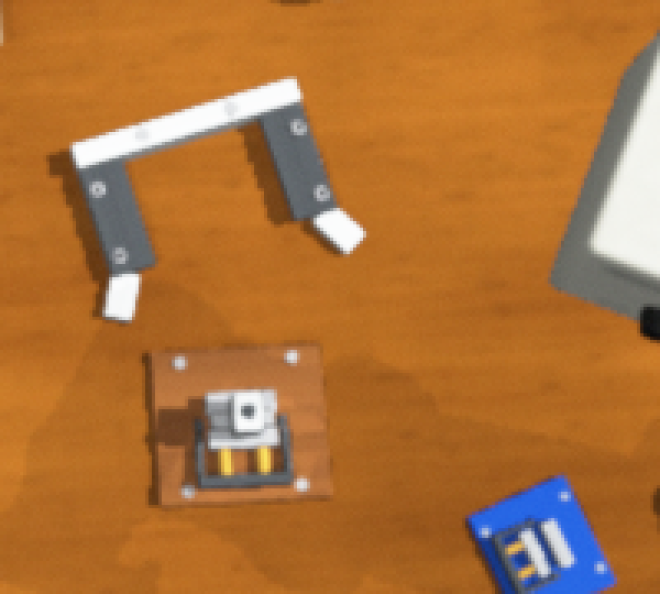

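```bash
python3 - <<'E'
from h import *
K,T=cam("top")
def im(p): return np.array(p)/3.3+[300,170]
c=ray(K,T,im([(152,348),(327,345),(332,497),(153,503)]),8)
print(c.round(1),c.mean(0)); print(np.linalg.norm(c-np.roll(c,-1,0),axis=1))
for a,b in((3,0),(2,1),(1,0),(2,3)):
    d=c[b]-c[a];print(np.degrees(np.arctan2(d[1],d[0])))
b=ray(K,T,im([(72,145),(295,78),(301,98),(78,167)]),24);print(b.round(1))
d=b[0]-b[1];print(np.degrees(np.arctan2(d[1],d[0]))-90, np.linalg.norm(d));d=b[3]-b[2];print(np.degrees(np.arctan2(d[1],d[0]))-90)
f=(b[2]+b[3])/2;d/=np.linalg.norm(d);x=np.array([d[1],-d[0]]);print("face",f,"home",f[:2]-50.5*x,x)
s=bot.sense();print(R.from_quat(s["ee_rot"]).as_matrix().round(3))
l=ray(K,T,im([(155,264),(297,220),(130,160),(262,125)]),17.5);print("lips",l.round(1),[ ((p[:2]-(f[:2]-50.5*x))@np.c_[x,[-x[1],x[0]]]).round(1) for p in l])
E
```

```text
[[492.9 308.4   8. ]
 [487.4 196.3   8. ]
 [390.3 202.2   8. ]
 [394.1 315.2   8. ]] [441.18848195 255.52946765   8.        ]
[112.15038479  97.21929816 113.00543395  99.07091434]
-3.9431121312999897
-3.468889868354327
87.15596192972491
88.08849557065577
[[626.4 350.8  24. ]
 [661.6 202.9  24. ]
 [647.9 200.3  24. ]
 [611.4 347.9  24. ]]
13.421008558720587 151.9793700236255
13.865030221667297
face [629.65883878 274.07935075  24.        ] home [580.63026127 261.97775634] [0.97086292 0.23963553]
[[ 0.417  0.    -0.909]
 [ 0.909  0.     0.417]
 [ 0.    -1.    -0.   ]]
lips [[545.7 302.8  17.5]
 [568.5 209.3  17.5]
 [615.6 313.8  17.5]
 [633.3 226.4  17.5]] [array([-24.1,  48. ]), array([-24.4, -48.2]), array([46.3, 41.9]), array([ 42.6, -47.2])]
```

Call:
drive_tool(plan=[[0,3,-3,-0.5,-0.15],[0,6,-6,-1,-0.3],[0,9,-9,-2,-0.45],[0,12,-12,-3,-0.6],[0,15,-15,-4,-0.75]])

```text
clock: 1.18
position: [369.7, 326.3, 191.2]
ee_rot: [-0.694, -0.136, 0.135, 0.694]
ft_force: [1.6, 1.1, 0.5]
width: 1.0
```

Call:
drive_tool(plan=[[0,3,-3,-1,-0.15],[0,6,-6,-2,-0.3],[0,7.2,-7.2,-2,-0.44],[0,7.2,-7.2,-2,-0.44],[0,7.2,-7.2,-2,-0.44]])

```text
clock: 1.8
position: [441.2, 254.8, 171.3]
ee_rot: [-0.707, 0.018, -0.018, 0.707]
ft_force: [0.0, 0.5, 0.2]
width: 0.996
```

```bash
python3 - <<'E'
from h import *
s=bot.sense();im=bot.capture("wrist");K,T=cam("wrist",s)
print(s["clock"],s["position"],R.from_quat(s["ee_rot"]).as_matrix().round(4).tolist(),s["ft_force"],s["qpos"])
cv2.imwrite("pics/w1.png",im[:,:,::-1])
E
```

```text
1.8 [441.2078424  254.75150457 171.28156951] [[0.9987, 0.0005, 0.0509], [-0.0509, 0.0003, 0.9987], [0.0005, -1.0, 0.0004]] [0.01328903 0.48299448 0.1716903 ] [3.73022332e-01 3.71509631e-01 1.65802452e+00 1.50229538e-04
 1.11148250e+00 4.23852826e-01]
```

View pics/w1.png

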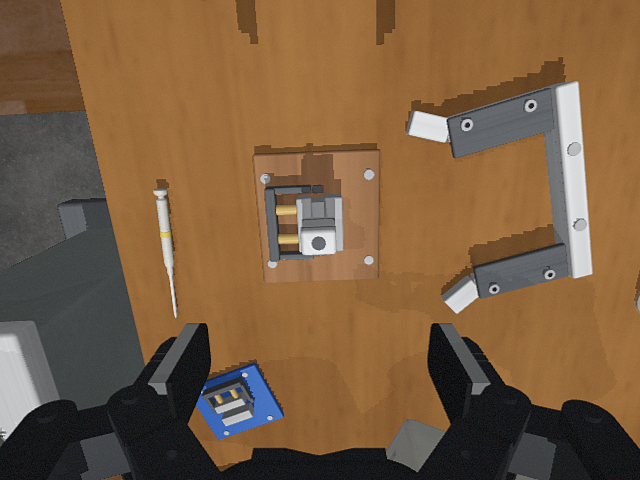

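```bash
python3 - <<'E'
import cv2
im=cv2.imread("pics/w1.png")
cv2.imwrite("pics/w1a.png",cv2.resize(im[140:290,240:400],None,fx=4,fy=4,interpolation=2))
cv2.imwrite("pics/w1b.png",cv2.resize(im[70:320,400:600],None,fx=2.4*1,fy=2.4,interpolation=2))
E
```

```text
(no output)
```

View pics/w1a.png

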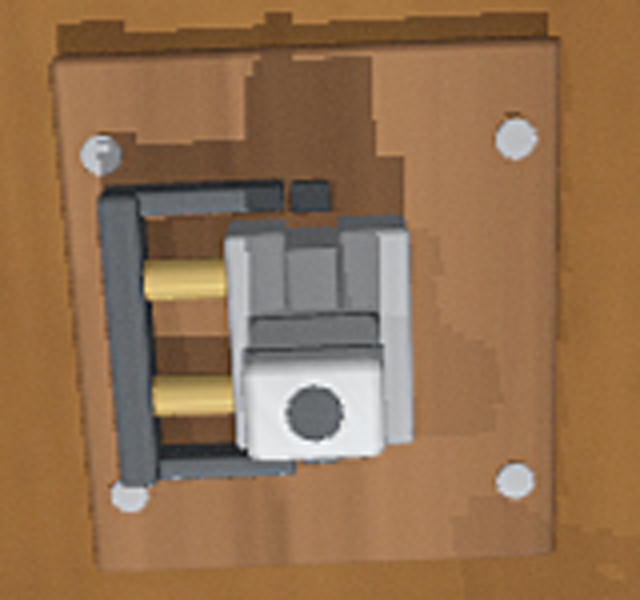

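View pics/w1b.png

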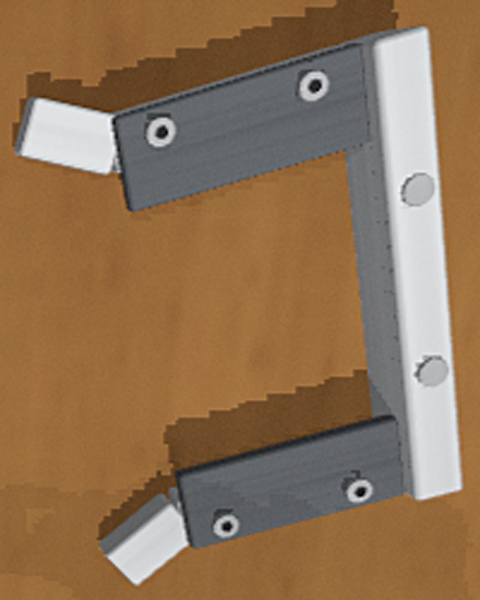

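```bash
cat > fit.py <<'E'
from h import *
from scipy.optimize import least_squares
def fit(K,T,P,uv,x0):
    P=np.array(P,float);uv=np.array(uv,float)
    def W(v): 
        c,s=np.cos(v[2]),np.sin(v[2]);return np.c_[v[0]+c*P[:,0]-s*P[:,1],v[1]+s*P[:,0]+c*P[:,1],P[:,2]]
    r=least_squares(lambda v:(proj(K,T,W(v))-uv).ravel(),x0)
    return r.x,r.fun.reshape(-1,2)
E
python3 - <<'E'
from fit import *
# wrist pose at the w1 picture is still current
K,T=cam("wrist")
a=lambda p:np.array(p)/4+[240,140]
b=lambda p:np.array(p)/2.4+[400,70]
v,r=fit(K,T,[(-50,55,8),(50,55,8),(50,-55,8),(-50,-55,8)],a([(53,60),(558,40),(553,549),(100,568)]),[441,255,0]);print("holder",v.round(2),np.degrees(v[2]).round(2),"res\n",r.round(1))
v2,r=fit(K,T,[(-12,9,68),(12,9,68),(12,-9,68),(-12,-9,68)],a([(246,362),(383,349),(382,455),(249,460)]),[441,255,0]);print("handle",v2.round(2),np.degrees(v2[2]).round(2),r.round(1).tolist())
v3,r=fit(K,T,[(-24,46.5,17.5),(-24,-46.5,17.5),(50.5,46.5,17.5),(50.5,-46.5,17.5)],b([(130,210),(178,475),(367,144),(397,416)]),[580,262,.24]);print("dock",v3.round(2),np.degrees(v3[2]).round(2),r.round(1).tolist())
f=ray(K,T,b([(374,42),(413,498)]),24);x=np.array([np.cos(v3[2]),np.sin(v3[2])]);print("bar x",(f[:,:2]-v3[:2])@x)
print(ray(K,T,a([(315,412)]),68))
E
```

```text
holder [ 4.4055e+02  2.5801e+02 -1.0000e-02] -0.56 res
 [[-1.4 -1.1]
 [ 1.3 -1.5]
 [ 1.1  2. ]
 [-0.9  1.5]]
handle [440.41 258.75  -0.  ] -0.23 [[-1.4, -0.8], [0.4, 0.9], [1.5, -0.2], [-0.5, 0.1]]
dock [5.7908e+02 2.6379e+02 2.4000e-01] 13.81 [[-0.4, 1.0], [-0.4, 0.2], [1.0, -1.2], [-0.3, 0.3]]
bar x [50.85076335 49.78856103]
[[440.36422482 257.88507619  68.        ]]
```

Call:
drive_tool(plan=[[0,0,0.2,-4,0.03],[0,-0.1,0.3,-8,0.03],[0,-0.1,0.3,-10,0.03],[0,-0.1,0.3,-10,0.03],[0,-0.1,0.3,-10,0.03]])

```text
clock: 2.48
position: [440.4, 258.7, 72.4]
ee_rot: [-0.707, 0.006, -0.008, 0.707]
ft_force: [0.0, 0.3, 0.3]
width: 1.0
```

```bash
python3 - <<'E'
from h import *
s=bot.sense();im=bot.capture("wrist").copy();K,T=cam("wrist",s)
print(s["clock"],s["position"].round(1))
for x in(-12,12):
  for y in(-9,9):
    p=proj(K,T,[(440.5+x,257.8+y,68)])[0];cv2.circle(im,tuple(int(t) for t in p.round()),2,(255,0,0),-1)
cv2.imwrite("pics/w2.png",im[:,:,::-1])
E
```

```text
2.475 [440.4 258.7  72.4]
```

View pics/w2.png

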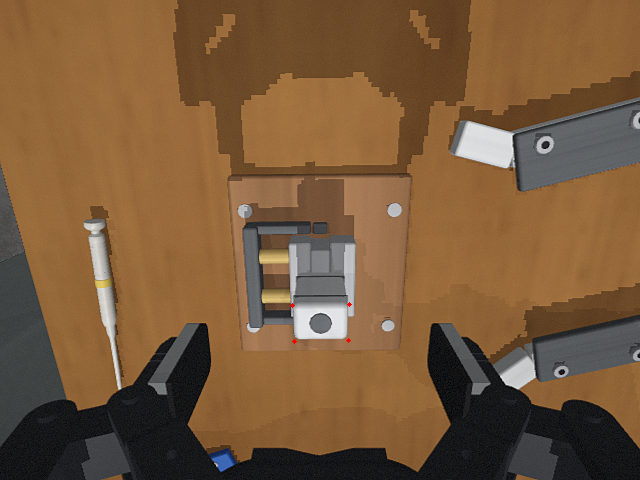

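Call:
drive_tool(plan=[[0,0,-0.1,-2,0],[0,0,-0.1,-3.8,0],[0,0,-0.1,-3.8,0],[0.5,0,-0.1,-3.8,0],[1,0,-0.1,-3.8,0]])

```text
clock: 3.15
position: [441.2, 257.9, 35.6]
ee_rot: [-0.706, 0.005, -0.008, 0.708]
ft_force: [-0.3, -0.5, -0.2]
width: 0.605
```

Call:
drive_tool(plan=[[1,0,0,0,0],[1,0,0,0,0],[1,0,0,0,0],[1,0,0,0,0],[1,0,0,0,0]])

```text
clock: 3.78
position: [441.3, 258.0, 36.3]
ee_rot: [-0.706, 0.005, -0.009, 0.708]
ft_force: [-2.2, -0.3, 6.3]
width: 0.273
```

```bash
python3 - <<'E'
from h import *
s=bot.sense();im=bot.capture("wrist").copy();K,T=cam("wrist",s)
print(s["clock"],s["position"].round(1),s["ft_force"].round(1),s["torque"].round(2),s["width"])
cv2.imwrite("pics/w3.png",im[:,:,::-1])
E
```

```text
3.775 [441.3 258.   36.3] [-2.2 -0.3  6.3] [-0.03  0.34  0.08] 0.272691136189907
```

View pics/w3.png

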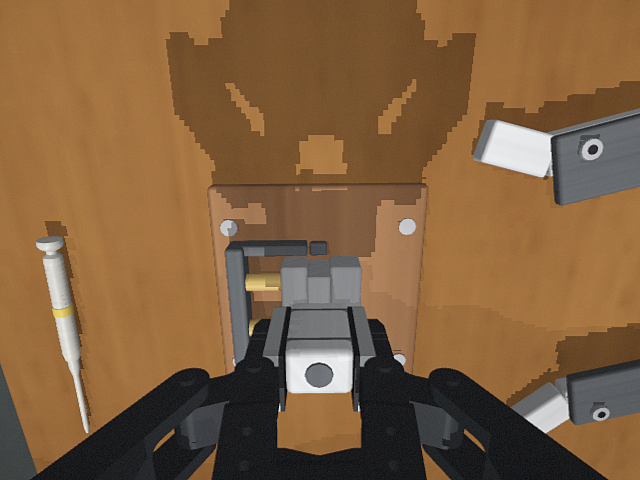

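Call:
drive_tool(plan=[[1,0.5,-0.6,0,0.06],[1,1.2,-1.2,0,0.13],[1,2.0,-1.7,0,0.2],[1,2.9,-2.1,0,0.26],[1,2.9,-2.1,0,0.26]])

```text
clock: 4.45
position: [469.8, 236.7, 36.3]
ee_rot: [-0.701, -0.086, 0.084, 0.703]
ft_force: [-2.9, -2.0, 2.4]
width: 0.273
```

```bash
python3 - <<'E'
from h import *
s=bot.sense();im=bot.capture("wrist");im2=bot.capture("top")
Rm=R.from_quat(s["ee_rot"]).as_matrix()
print(s["clock"],s["position"].round(1),"yaw",np.degrees(np.arctan2(Rm[1,0],Rm[0,0])).round(2),"tilt",Rm[:,1].round(3),s["ft_force"].round(1),s["torque"].round(2),s["width"])
cv2.imwrite("pics/w4.png",im[:,:,::-1])
cv2.imwrite("pics/t4.png",cv2.resize(im2[170:350,300:500],None,fx=3.3,fy=3.3,interpolation=3)[:,:,::-1])
E
```

```text
4.45 [469.8 236.7  36.3] yaw 13.8 tilt [ 0.003  0.003 -1.   ] [-2.9 -2.   2.4] [-0.23  0.44  0.24] 0.27256977410405836
```

View pics/w4.png

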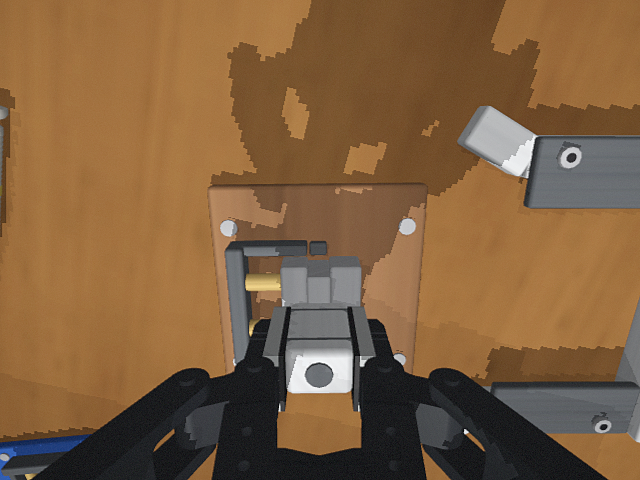

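View pics/t4.png

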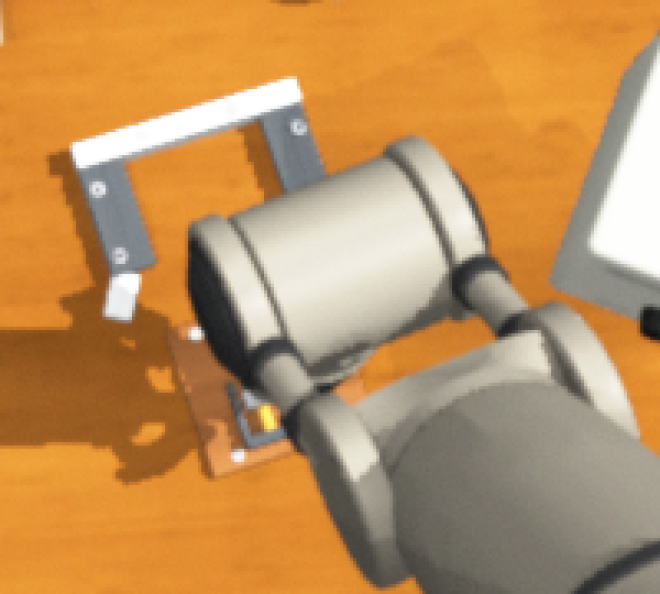

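```bash
python3 - <<'E'
from h import *
K,T=cam("wrist");s=bot.sense();p=s["position"][:2]
a=np.radians(13.8);M=np.c_[[np.cos(a),np.sin(a)],[-np.sin(a),np.cos(a)]]
f=lambda uv,z:((ray(K,T,uv,z)[:,:2]-p)@M).round(1).tolist()
print("plate edge",f([(212,185),(425,185)],8))
print("Llip",f([(526,208),(639,208),(528,137),(639,136)],17.5),"Rlip",f([(491,384),(639,382)],17.5))
print("home rel",(np.array([579.1,263.8])-p)@M)
E
```

```text
plate edge [[-48.0, 55.0], [46.7, 55.0]]
Llip [[88.3, 46.6], [136.9, 46.6], [84.0, 76.0], [128.9, 76.3]] Rlip [[86.4, -44.1], [161.1, -43.1]]
home rel [112.55141387   0.2490871 ]
```

Call:
drive_tool(plan=[[1,1.5,0.4,0,0],[1,3.3,0.85,0,0],[1,5.3,1.35,0,0],[1,7.3,1.85,0,0],[1,9.2,2.3,0,0]])

```text
clock: 5.18
position: [559.9, 259.6, 36.4]
ee_rot: [-0.702, -0.084, 0.085, 0.703]
ft_force: [-10.5, -1.7, 8.8]
width: 0.27
```

```bash
cat > st.py <<'E'
from h import *
s=bot.sense();Rm=R.from_quat(s["ee_rot"]).as_matrix()
a=np.radians(13.8);M=np.c_[[np.cos(a),np.sin(a)],[-np.sin(a),np.cos(a)]]
print(s["clock"].round(2),s["position"].round(1),"dock rel",((s["position"][:2]-[579.1,263.8])@M).round(1),"yaw",np.degrees(np.arctan2(Rm[1,0],Rm[0,0])).round(2),"tilt",Rm[:,1].round(4),"F dock",(s["ft_force"][:2]@M).round(1),s["ft_force"][2].round(1),"Tq",(s["torque"][:2]@M).round(2),s["torque"][2].round(2),"w",s["width"].round(3))
import sys
for i in range(1,len(sys.argv),2):
    cv2.imwrite("pics/"+sys.argv[i+1]+".png",bot.capture(sys.argv[i])[:,:,::-1])
E
python3 st.py wrist w5 scene s5
```

```text
Traceback (most recent call last):
  File "st.py", line 4, in <module>
    print(s["clock"].round(2),s["position"].round(1),"dock rel",((s["position"][:2]-[579.1,263.8])@M).round(1),"yaw",np.degrees(np.arctan2(Rm[1,0],Rm[0,0])).round(2),"tilt",Rm[:,1].round(4),"F dock",(s["ft_force"][:2]@M).round(1),s["ft_force"][2].round(1),"Tq",(s["torque"][:2]@M).round(2),s["torque"][2].round(2),"w",s["width"].round(3))
          ^^^^^^^^^^^^^^^^
AttributeError: 'float' object has no attribute 'round'
```

```bash
sed -i 's/s\["clock"\].round(2)/round(s["clock"],2)/; s/s\["width"\].round(3)/round(float(s["width"]),3)/' st.py
python3 st.py wrist w5 scene s5
```

```text
5.17 [559.9 259.6  36.4] dock rel [-19.7   0.5] yaw 13.74 tilt [-0.0016  0.0013 -1.    ] F dock [-10.6   0.8] 8.8 Tq [0.05 1.78] -0.02 w 0.27
```

View pics/w5.png

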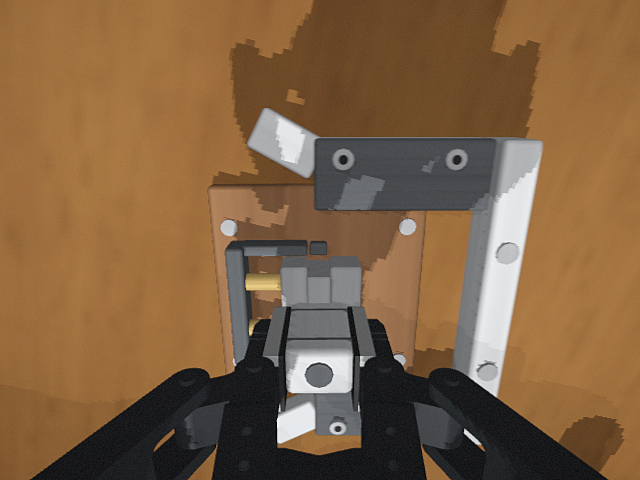

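View pics/s5.png

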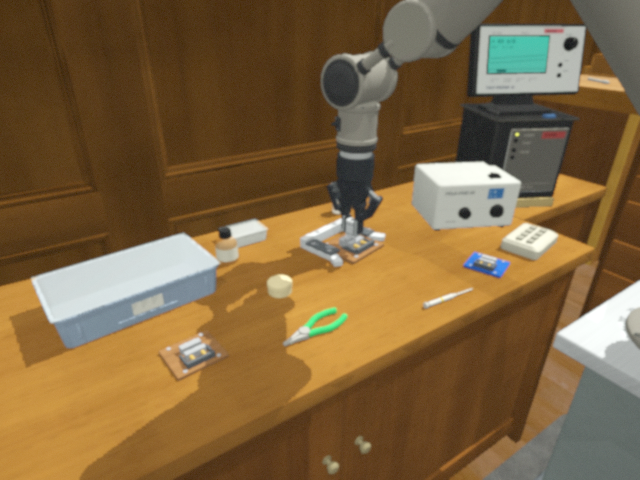

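Call:
drive_tool(plan=[[1,0.7,0.17,0,0],[1,1.3,0.32,0,0],[1,1.7,0.42,0,0],[1,1.9,0.47,0,0],[1,2.0,0.5,0,0]])

```text
clock: 5.9
position: [580.6, 264.8, 36.4]
ee_rot: [-0.701, -0.085, 0.084, 0.703]
ft_force: [-10.7, -4.0, 9.2]
width: 0.27
```

```bash
python3 st.py wrist w6
```

```text
5.9 [580.6 264.8  36.4] dock rel [1.6 0.6] yaw 13.7 tilt [ 8.0e-04  1.9e-03 -1.0e+00] F dock [-11.3  -1.4] 9.2 Tq [-0.01  1.73] 0.05 w 0.27
```

View pics/w6.png

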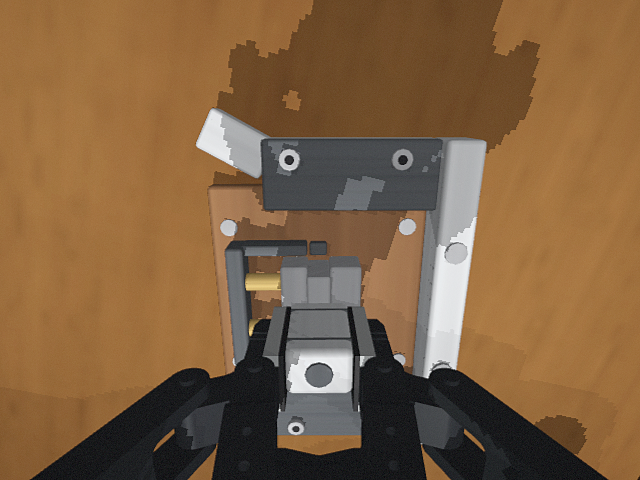

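Call:
drive_tool(plan=[[1,0.1,0.02,0,0],[1,0.2,0.05,0,0],[1,0.3,0.07,0,0],[1,0.4,0.1,0,0],[1,0.4,0.1,0,0]])

```text
clock: 6.58
position: [581.1, 265.0, 36.4]
ee_rot: [-0.702, -0.082, 0.087, 0.702]
ft_force: [-14.2, -4.9, 11.5]
width: 0.269
```

```bash
python3 st.py wrist w7; python3 -c "
import cv2
a=cv2.imread('pics/w6.png')[130:330,380:500];b=cv2.imread('pics/w7.png')[130:330,380:500]
cv2.imwrite('pics/w7c.png',cv2.resize(cv2.hconcat([a,b]),None,fx=3,fy=3,interpolation=2))"
```

```text
6.58 [581.1 265.   36.4] dock rel [2.2 0.6] yaw 13.69 tilt [-6.3e-03 -3.0e-04 -1.0e+00] F dock [-15.   -1.4] 11.5 Tq [-0.19  2.31] -0.06 w 0.269
```

View pics/w7c.png

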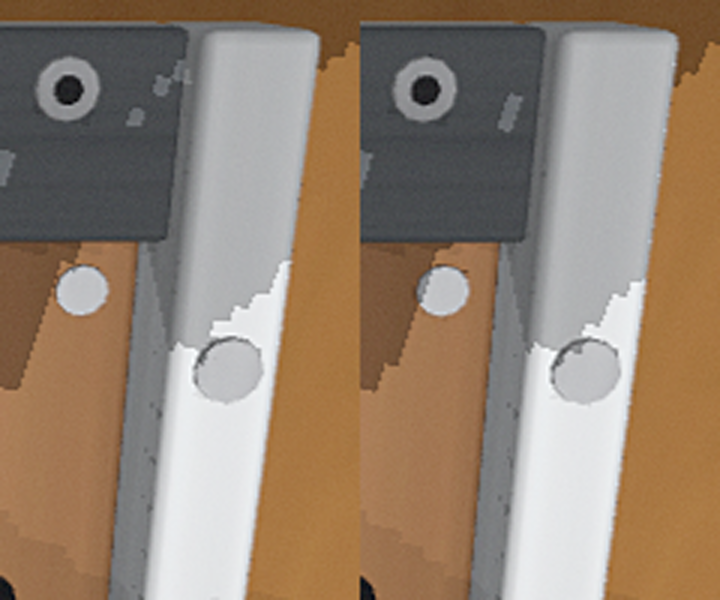

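Call:
drive_tool(plan=[[1,0.15,-0.15,0.05,0],[1,0.2,-0.35,0.1,0],[1,0.25,-0.5,0.15,0],[1,0.3,-0.7,0.2,0],[1,0.3,-0.7,0.2,0]])

```text
clock: 7.25
position: [582.4, 260.2, 37.3]
ee_rot: [-0.701, -0.081, 0.087, 0.703]
ft_force: [-4.6, 9.7, -4.7]
width: 0.272
```

```bash
python3 st.py wrist w8 scene s8; python3 -c "
import cv2
a=cv2.imread('pics/s8.png')[160:280,280:420]
cv2.imwrite('pics/s8c.png',cv2.resize(a,None,fx=5,fy=5,interpolation=2))"
```

```text
7.25 [582.4 260.2  37.3] dock rel [ 2.4 -4.3] yaw 13.65 tilt [-0.0089  0.0028 -1.    ] F dock [-2.2 10.5] -4.7 Tq [1.88 0.27] -0.08 w 0.272
```

View pics/w8.png

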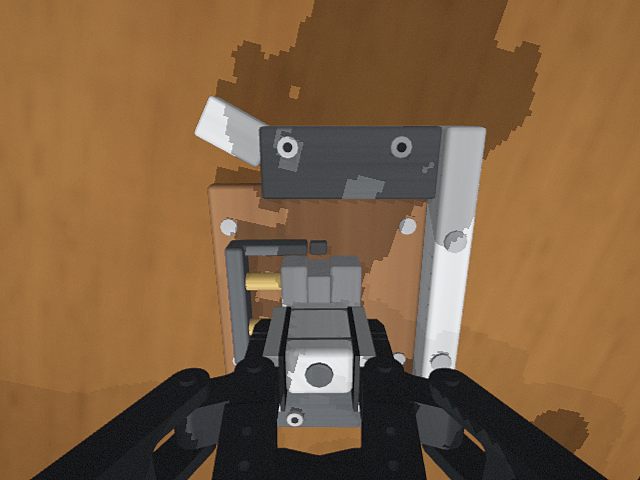

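View pics/s8c.png

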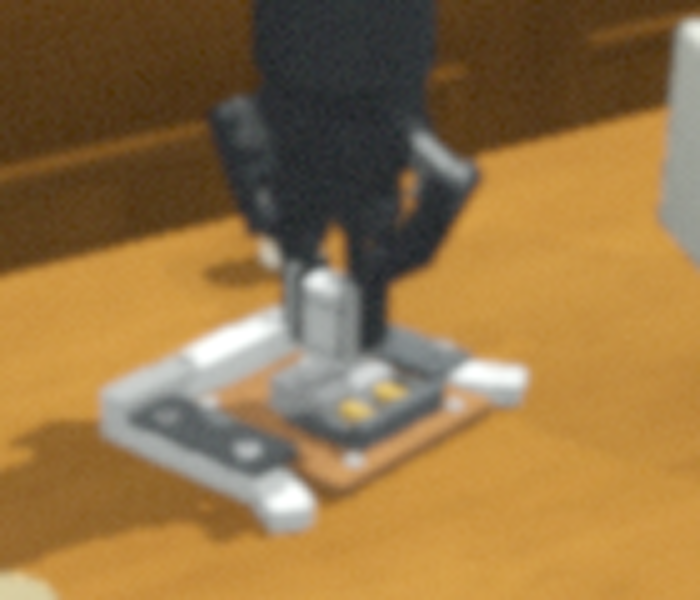

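Call:
drive_tool(plan=[[1,0.15,-0.15,0.05,0],[1,0.2,-0.35,0.1,0],[1,0.25,-0.5,0.15,0],[1,0.3,-0.7,0.2,0],[1,0.3,-0.7,0.2,0]])

```text
clock: 7.98
position: [583.0, 258.4, 38.4]
ee_rot: [-0.698, -0.08, 0.088, 0.706]
ft_force: [-6.6, 20.2, -4.6]
width: 0.271
```

```bash
python3 st.py wrist w9
```

```text
7.97 [583.  258.4  38.4] dock rel [ 2.5 -6.1] yaw 13.64 tilt [-0.012   0.0099 -0.9999] F dock [-1.5 21.2] -4.6 Tq [3.68 0.23] -0.14 w 0.271
```

View pics/w9.png

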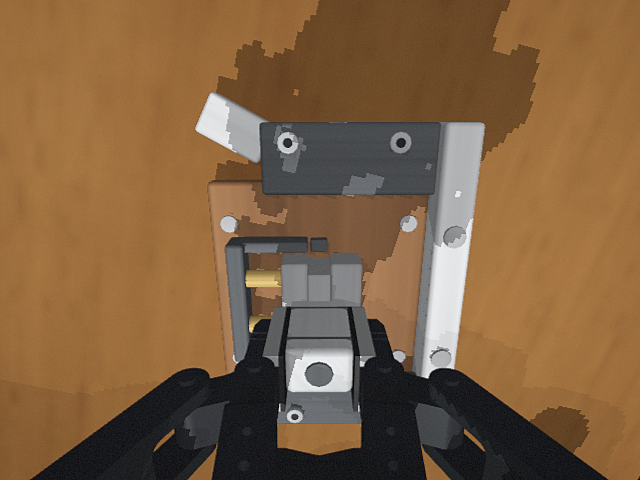

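Call:
drive_tool(plan=[[1,0.15,-0.4,0.1,0],[1,0.25,-0.7,0.15,0],[1,0.35,-1.0,0.2,0],[1,0.4,-1.2,0.2,0],[1,0.4,-1.2,0.2,0]])

```text
clock: 8.65
position: [584.2, 252.9, 39.5]
ee_rot: [-0.695, -0.08, 0.089, 0.709]
ft_force: [-6.5, 24.7, -4.1]
width: 0.267
```

```bash
python3 st.py wrist w10
```

```text
8.65 [584.2 252.9  39.5] dock rel [  2.4 -11.8] yaw 13.67 tilt [-0.0153  0.0185 -0.9997] F dock [-0.4 25.5] -4.1 Tq [4.44 0.08] 0.11 w 0.267
```

View pics/w10.png

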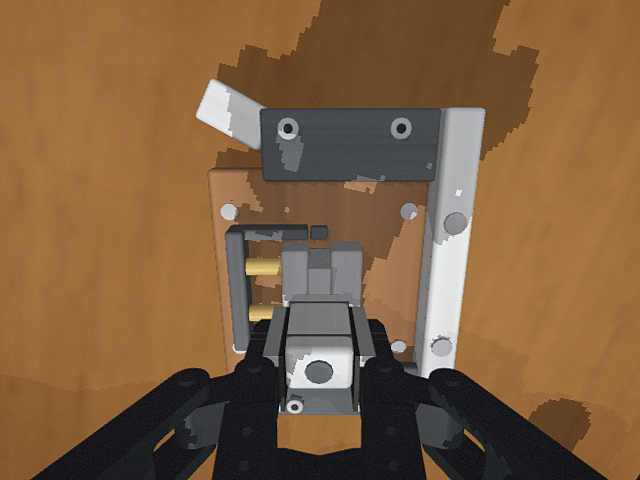

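```bash
cat > crop.py <<'E'
import cv2,sys
from h import *
im=bot.capture("scene")[:,:,::-1]
a=im[190:265,310:410];cv2.imwrite("pics/"+sys.argv[1]+".png",cv2.resize(a,None,fx=7,fy=7,interpolation=2))
E
python3 crop.py s10c
```

View pics/s10c.png

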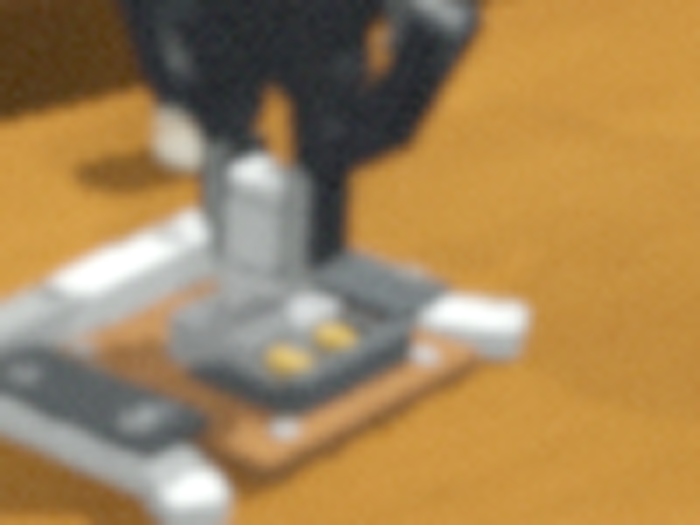

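```bash
python3 -c "
import cv2
o=[cv2.imread('pics/w%d.png'%i)[225:410,225:375] for i in (7,10)]
cv2.imwrite('pics/cmp.png',cv2.resize(cv2.hconcat(o),None,fx=2.6,fy=2.6,interpolation=2))"
```

```text
(no output)
```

View pics/cmp.png

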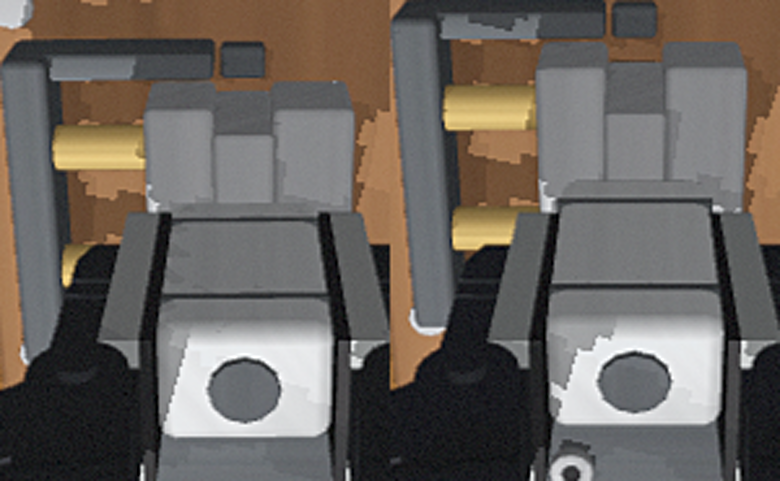

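Call:
drive_tool(plan=[[1,0.25,-0.4,0.15,0],[1,0.35,-0.7,0.2,0],[1,0.4,-0.95,0.25,0],[1,0.4,-0.95,0.25,0],[1,0.4,-0.95,0.25,0]])

```text
clock: 9.38
position: [585.2, 249.3, 40.2]
ee_rot: [-0.692, -0.078, 0.09, 0.712]
ft_force: [-6.2, 23.2, -8.9]
width: 0.27
```

```bash
python3 st.py wrist w11; python3 -c "
import cv2
o=[cv2.imread('pics/w%d.png'%i)[215:410,225:375] for i in (7,10,11)]
cv2.imwrite('pics/cmp2.png',cv2.resize(cv2.hconcat(o),None,fx=1.7,fy=1.7,interpolation=2))"
```

```text
9.38 [585.2 249.3  40.2] dock rel [  2.4 -15.6] yaw 13.67 tilt [-0.0197  0.0261 -0.9995] F dock [-0.5 24.1] -8.9 Tq [4.22 0.  ] -0.1 w 0.27
```

View pics/cmp2.png

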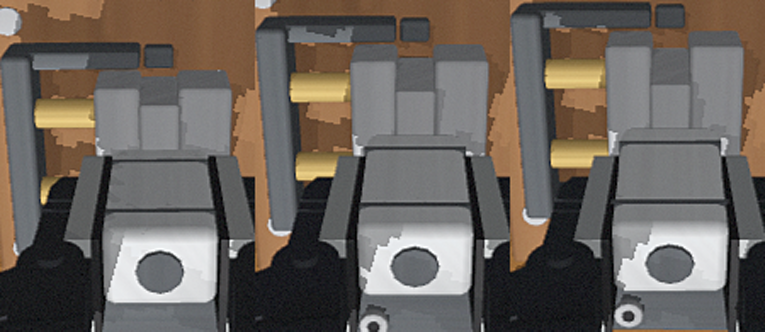

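```bash
cat > ov.py <<'E'
# overlay the block model for tip th (deg, + = to its right), foot-centre lift; uses current wrist pose and saved picture
from h import *
import sys
def pts(x,y0,z0,th,yaw):
    # block coords -> dock; y0,z0: foot centre
    B=[(sx*12,sy*9,z) for z in(22,60) for sy in(1,-1) for sx in(-1,1)]+[(sx*5,20,z) for z in(22,0) for sx in(-1,1)]+[(0,0,60)]
    B=np.array(B,float);t=np.radians(th)
    Y=B[:,1]*np.cos(t)-B[:,2]*np.sin(t);Z=B[:,1]*np.sin(t)+B[:,2]*np.cos(t)
    return np.c_[B[:,0]+x,Y+y0,Z+z0]
a=np.radians(13.8);D=np.array([[np.cos(a),-np.sin(a),0],[np.sin(a),np.cos(a),0],[0,0,1]])
def world(P,home): return P@D.T+[home[0],home[1],0]
if __name__=="__main__":
    K,T=cam("wrist");n=sys.argv[1];im=cv2.imread(f"pics/{n}.png")
    x,y0,z0,th=map(float,sys.argv[2:6]);home=(580,264)
    q=proj(K,T,world(pts(x,y0,z0,th,0),home))
    f=5
    c=cv2.resize(im[220:400,260:390],None,fx=f,fy=f,interpolation=2)[:,:650]
    for i,p in enumerate(q):
        u=tuple(int(v) for v in ((p-[260,220])*f).round());cv2.circle(c,u,4,(0,0,255),-1);cv2.putText(c,str(i),u,0,.5,(0,255,0),1)
    # jaws top corners, plate corners
    J=proj(K,T,world(np.array([(-5,22+float(sys.argv[6]),24),(5,22+float(sys.argv[6]),24)]),home))
    for p in J:
        u=tuple(int(v) for v in ((p-[260,220])*f).round());cv2.circle(c,u,4,(255,0,0),-1)
    cv2.imwrite("pics/"+sys.argv[7]+".png",cv2.resize(c,None,fx=.65,fy=.65))
E
# right corner pivot: corner at y=-3.5-20,z=8 ; foot centre for th=10
python3 ov.py w11 0 -3.8 11.5 10 -3.5 ov11
```

```text
(no output)
```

View pics/ov11.png

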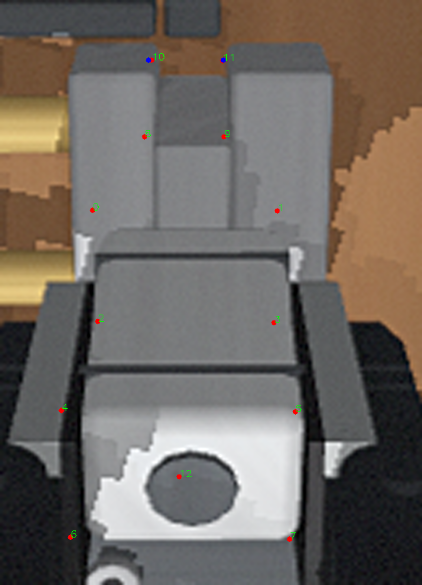

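Call:
drive_tool(plan=[[1,0.1,0.3,0,0],[1,0.1,0.6,0,0],[1,0.1,0.9,0.1,0],[1,0.1,1.2,0.2,0],[1,0.1,1.3,0.2,0]])

```text
clock: 10.05
position: [583.6, 258.2, 40.0]
ee_rot: [-0.694, -0.075, 0.093, 0.71]
ft_force: [-6.0, -14.6, -3.5]
width: 0.274
```

```bash
python3 st.py wrist w12
```

```text
10.05 [583.6 258.2  40. ] dock rel [ 3.  -6.5] yaw 13.68 tilt [-0.0274  0.0187 -0.9995] F dock [ -9.3 -12.7] -3.5 Tq [-2.43  1.71] 0.12 w 0.274
```

View pics/w12.png

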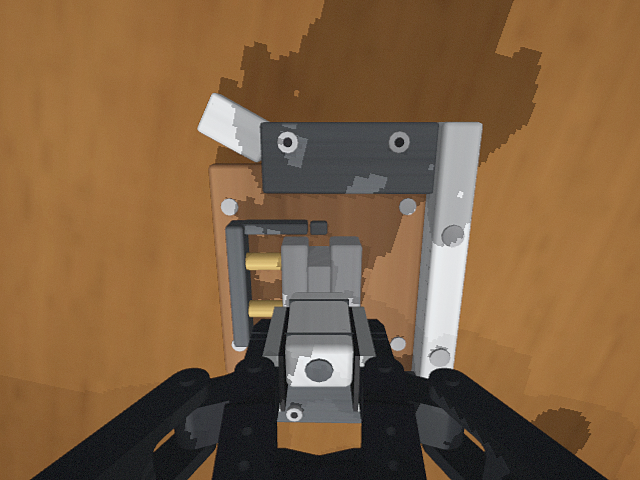

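Call:
drive_tool(plan=[[1,0.0,0.4,0.05,0],[1,-0.1,0.7,0.1,0],[1,-0.15,1.0,0.2,0],[1,-0.2,1.2,0.3,0],[1,-0.2,1.2,0.3,0]])

```text
clock: 10.72
position: [582.2, 263.9, 41.5]
ee_rot: [-0.697, -0.074, 0.093, 0.707]
ft_force: [2.1, -21.0, -4.9]
width: 0.271
```

```bash
python3 st.py wrist w13;python3 ov.py w13 2.4 3.5 15 0 3.5 ov13
```

```text
10.72 [582.2 263.9  41.5] dock rel [ 3.1 -0.7] yaw 13.63 tilt [-0.0287  0.0095 -0.9995] F dock [ -3.  -20.9] -4.9 Tq [-3.64  0.39] 0.23 w 0.271
```

View pics/ov13.png

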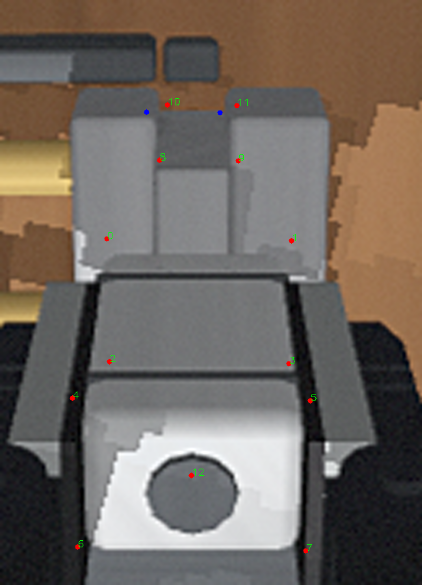

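View pics/w13.png

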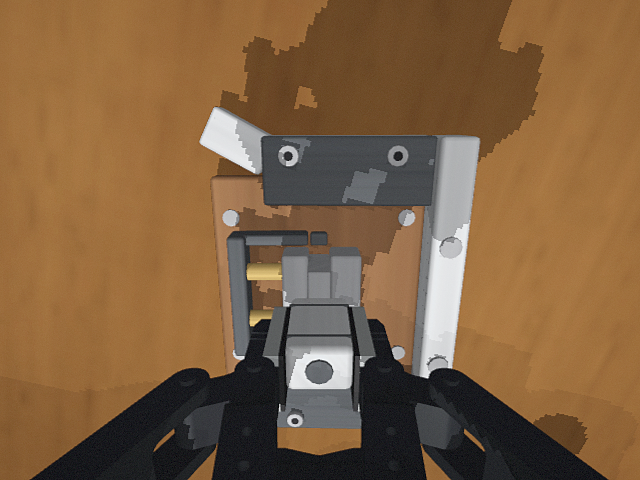

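Call:
drive_tool(plan=[[1,-0.1,0.5,0.1,0],[1,-0.2,0.8,0.2,0],[1,-0.25,1.1,0.3,0],[1,-0.35,1.4,0.4,0],[1,-0.35,1.4,0.4,0]])

```text
clock: 11.4
position: [580.2, 271.6, 43.2]
ee_rot: [-0.701, -0.073, 0.093, 0.703]
ft_force: [6.8, -19.9, -11.8]
width: 0.272
```

```bash
python3 st.py wrist w14;python3 ov.py w14 2.4 3.5 15 0 3.5 ov14
```

```text
11.4 [580.2 271.6  43.2] dock rel [2.9 7.3] yaw 13.56 tilt [-2.870e-02  4.000e-04 -9.996e-01] F dock [  1.9 -21. ] -11.8 Tq [-3.73 -0.48] 0.02 w 0.272
```

View pics/ov14.png

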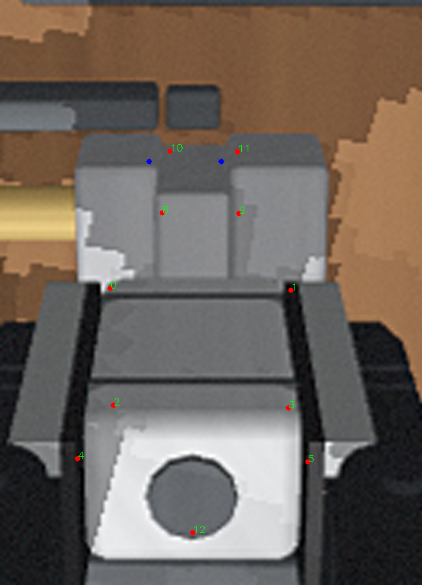

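```bash
cat > bf.py <<'E'
from ov import *
from scipy.optimize import least_squares
import sys
# args: tongue_row, hole_row, top -y edge row, jaw_row (displayed px)  -> block pose relative to jaws
def run(tr,hr,er,jr,home=(580,264)):
    K,T=cam("wrist");o=lambda r:r/3.25+220
    row=lambda P:proj(K,T,world(np.atleast_2d(P).astype(float),home))[:,1]
    yj=least_squares(lambda v:row([(2.4,v[0]+22,24)])-o(jr),[0]).x[0]
    def f(v):
        q=proj(K,T,world(pts(2.4,v[0],v[1],v[2],0),home))[:,1]
        return [q[8:10].mean()-o(tr),q[12]-o(hr),q[6:8].mean()-o(er)]
    r=least_squares(f,[yj,14,0]);print("jaw y",yj.round(1),"foot y rel",(r.x[0]-yj).round(1),"foot z above plate",(r.x[1]-8).round(1),"tip right deg",r.x[2].round(1),"res",r.fun.round(2))
    t=np.radians(r.x[2]);print("ends above plate L/R",(r.x[1]-8+20*np.sin(t)).round(1),(r.x[1]-8-20*np.sin(t)).round(1))
if __name__=="__main__": run(*map(float,sys.argv[1:5]))
E
python3 bf.py 192 496 558 167
```

```text
jaw y 2.7 foot y rel 1.2 foot z above plate -3.1 tip right deg 3.2 res [0. 0. 0.]
ends above plate L/R -2.0 -4.2
```

```bash
cat > tip.py <<'E'
# tip of block relative to tool from row of tongue end top edge (block (0,20,22)) ; pivot = pad centre 20.5 behind TCP, 49 above foot
from h import *
import sys
p=bot.camera_params("wrist");K=p["intrinsics"];Tc=np.array(p["tool_from_camera"])
def row(B,phi,slip=0):  # tool frame: x=x, y=down, z=left
    t=np.radians(phi);y,z=B[0],B[1]-49
    Y=y*np.cos(t)-z*np.sin(t);Z=y*np.sin(t)+z*np.cos(t)
    return proj(K,Tc,[(0,-20.5-Z,Y)])[0,1]
if __name__=="__main__":
    for ph in range(-14,15,2): print(ph,row((20,22),ph).round(1),row((0,60),ph).round(1))
E
python3 tip.py
```

```text
-14 288.3 367.2
-12 286.5 368.3
-10 284.8 369.4
-8 283.1 370.4
-6 281.4 371.5
-4 279.9 372.5
-2 278.4 373.4
0 276.9 374.4
2 275.5 375.3
4 274.2 376.2
6 273.0 377.1
8 271.9 377.9
10 270.8 378.7
12 269.8 379.5
14 268.9 380.2
```

```bash
cat > tip2.py <<'E'
from tip import *
from scipy.optimize import least_squares
def rr(B,phi,sy,sz):
    t=np.radians(phi);y,z=B[0],B[1]-49
    Y=y*np.cos(t)-z*np.sin(t)+sy;Z=y*np.sin(t)+z*np.cos(t)+sz
    return proj(K,Tc,[(0,-20.5-Z,Y)])[0,1]
def solve(tr,hr,sz=0):
    r=least_squares(lambda v:[rr((20,22),v[0],v[1],sz)-tr-.7,rr((0,60),v[0],v[1],sz)-hr+.2],[0,0]);return r.x.round(1)
if __name__=="__main__":
    for n,tr,hr in(("w7",276.2,374.6),("w11",264.9,370.2),("w13",168/3.25+220,493/3.25+220),("w14",279.1,372.6)):
        print(n,[solve(tr,hr,sz).tolist() for sz in(-4,-2,0,2)])
E
python3 tip2.py
```

```text
w7 [[2.7, -2.5], [1.3, -1.3], [0.0, -0.0], [-1.2, 1.3]]
w11 [[10.2, 0.6], [8.5, 1.8], [6.9, 3.0], [5.3, 4.3]]
w13 [[4.5, -1.0], [3.1, 0.3], [1.7, 1.5], [0.4, 2.8]]
w14 [[-1.7, -2.5], [-2.9, -1.3], [-4.0, 0.0], [-5.1, 1.3]]
```

Call:
drive_tool(plan=[[1,-0.1,0.5,0.1,0],[1,-0.2,0.8,0.15,0],[1,-0.25,1.1,0.2,0],[1,-0.25,1.2,0.2,0],[1,-0.25,1.2,0.2,0]])

```text
clock: 12.08
position: [579.2, 276.4, 43.4]
ee_rot: [0.704, 0.073, -0.094, -0.7]
ft_force: [5.5, -23.4, -8.0]
width: 0.269
```

```bash
python3 st.py wrist w15;python3 ov.py w15 2.4 3.5 15 0 3.5 ov15
```

```text
12.07 [579.2 276.4  43.4] dock rel [ 3.1 12.2] yaw 13.49 tilt [-0.0288 -0.0099 -0.9995] F dock [ -0.2 -24. ] -8.0 Tq [-4.29 -0.08] 0.29 w 0.269
```

View pics/ov15.png

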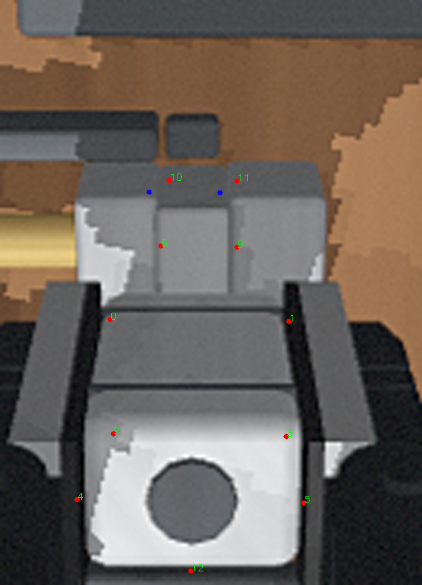

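View pics/w15.png

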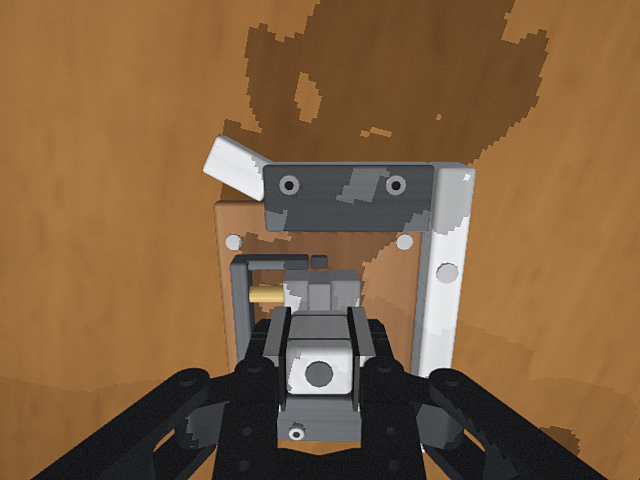

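```bash
python3 -c "
from tip2 import *
print([solve(207/3.25+220,501/3.25+220,sz).tolist() for sz in(-2,0,2)])
import cv2
cv2.imwrite('pics/w15c.png',cv2.resize(cv2.imread('pics/w15.png')[155:375,360:490],None,fx=4,fy=4,interpolation=2)[:, :])"
```

```text
[[-5.6, -2.4], [-6.6, -1.1], [-7.7, 0.2]]
```

View pics/w15c.png

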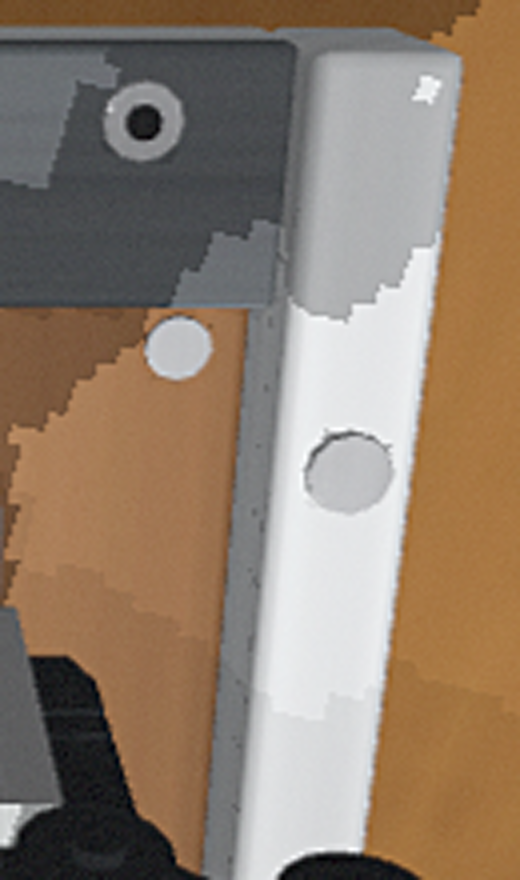

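Call:
drive_tool(plan=[[1,0.15,-0.4,0,0],[1,0.25,-0.7,0,0],[1,0.35,-1.0,0.1,0],[1,0.4,-1.3,0.2,0],[1,0.4,-1.4,0.3,0]])

```text
clock: 12.75
position: [581.6, 266.3, 44.2]
ee_rot: [0.702, 0.072, -0.094, -0.702]
ft_force: [-0.9, 19.3, -21.3]
width: 0.276
```

Call:
drive_tool(plan=[[1,0.15,-0.5,0.15,0],[1,0.25,-0.8,0.25,0],[1,0.3,-1.1,0.35,0],[1,0.35,-1.3,0.45,0],[1,0.35,-1.4,0.5,0]])

```text
clock: 13.38
position: [583.4, 258.0, 46.6]
ee_rot: [-0.699, -0.072, 0.095, 0.705]
ft_force: [-1.1, 23.5, -19.9]
width: 0.269
```

```bash
python3 st.py wrist w16;python3 ov.py w16 2.4 3.5 15 0 3.5 ov16
```

```text
13.38 [583.4 258.   46.6] dock rel [ 2.8 -6.7] yaw 13.5 tilt [-0.0332  0.004  -0.9994] F dock [ 4.5 23.1] -19.9 Tq [ 3.98 -1.03] 0.0 w 0.269
```

View pics/ov16.png

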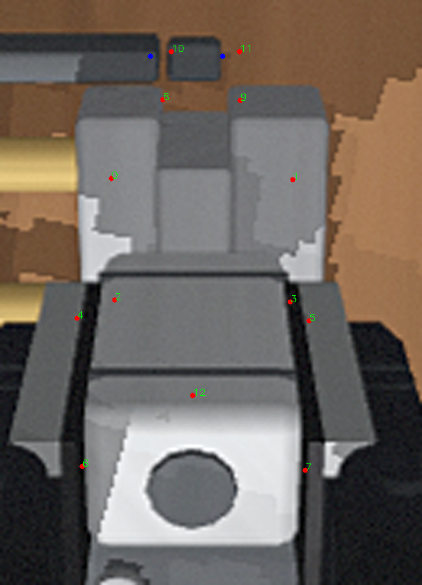

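View pics/w16.png

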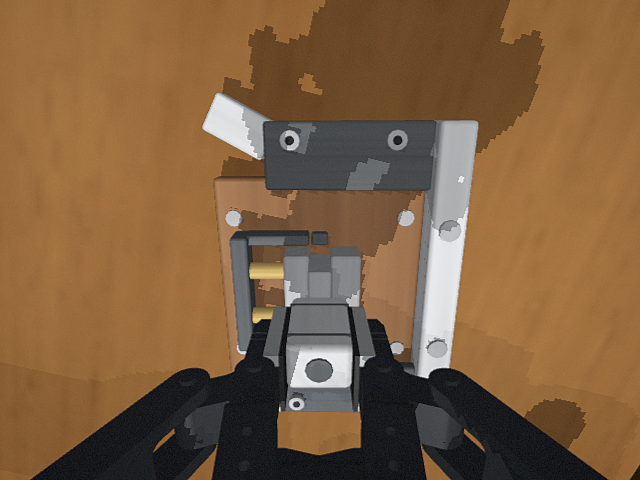

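```bash
cat > q.py <<'E'
from tip2 import *
t,h=map(float,sys.argv[1:3]);s=bot.sense();ya=R.from_quat(s["ee_rot"]).as_matrix()[:,1];a=np.radians(13.8)
tt=np.degrees(-ya[0]*np.sin(a)+ya[1]*np.cos(a))
for sz in(-2,0,2):
    ph,sy=solve(t/3.25+220,h/3.25+220,sz);th=ph+tt;c=s["position"][2]+20.5+sz-49*np.cos(np.radians(th))-8;d=20*np.sin(np.radians(th))
    print("sz",sz,"phi",ph,"slip",sy,"tip",th.round(1),"foot above plate C L R",c.round(1),(c+d).round(1),(c-d).round(1))
E
python3 q.py 168 488
```

```text
sz -2 phi 1.8 slip 0.7 tip 2.4 foot above plate C L R 8.3 9.1 7.4
sz 0 phi 0.5 slip 1.9 tip 1.1 foot above plate C L R 10.2 10.6 9.8
sz 2 phi -0.8 slip 3.1 tip -0.2 foot above plate C L R 12.2 12.2 12.3
```

Call:
drive_tool(plan=[[1,0.3,-0.5,0.1,0],[1,0.4,-0.8,0.2,0],[1,0.45,-1.0,0.25,0],[1,0.5,-1.25,0.3,0],[1,0.5,-1.3,0.3,0]])

```text
clock: 14.05
position: [585.6, 250.3, 47.7]
ee_rot: [-0.697, -0.07, 0.096, 0.707]
ft_force: [-5.1, 23.3, -14.0]
width: 0.268
```

```bash
python3 st.py wrist w17;python3 ov.py w17 2.4 3.5 15 0 3.5 ov17
```

```text
14.05 [585.6 250.3  47.7] dock rel [  3.1 -14.6] yaw 13.54 tilt [-0.0377  0.011  -0.9992] F dock [ 0.6 23.8] -14.0 Tq [ 4.23 -0.21] -0.13 w 0.268
```

View pics/ov17.png

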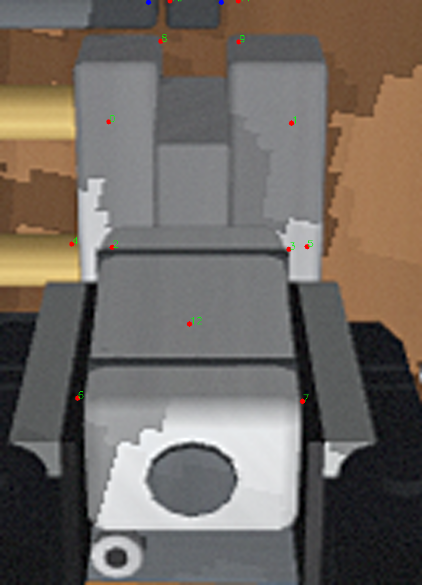

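```bash
python3 q.py 143 479
```

```text
sz -2 phi 6.7 slip 2.7 tip 7.8 foot above plate C L R 9.7 12.4 7.0
sz 0 phi 5.2 slip 3.9 tip 6.3 foot above plate C L R 11.5 13.7 9.3
sz 2 phi 3.8 slip 5.1 tip 4.9 foot above plate C L R 13.4 15.1 11.7
```

Call:
drive_tool(plan=[[1,0.0,0.4,0,0],[1,-0.1,0.7,0,0],[1,-0.15,1.0,0,0],[1,-0.2,1.3,0.1,0],[1,-0.2,1.4,0.1,0]])

```text
clock: 14.72
position: [583.8, 259.9, 48.1]
ee_rot: [-0.699, -0.07, 0.097, 0.705]
ft_force: [-0.5, -17.9, -5.7]
width: 0.267
```

Call:
drive_tool(plan=[[1,-0.05,0.5,0.1,0],[1,-0.1,0.8,0.2,0],[1,-0.2,1.1,0.25,0],[1,-0.25,1.3,0.3,0],[1,-0.25,1.4,0.35,0]])

```text
clock: 15.35
position: [582.1, 267.0, 49.8]
ee_rot: [0.703, 0.068, -0.098, -0.702]
ft_force: [3.9, -23.2, -15.5]
width: 0.269
```

```bash
python3 st.py wrist w18;python3 ov.py w18 2.4 3.5 15 0 3.5 ov18
```

```text
15.35 [582.1 267.   49.8] dock rel [3.7 2.4] yaw 13.49 tilt [-0.0407 -0.0061 -0.9992] F dock [ -1.7 -23.4] -15.5 Tq [-4.4   0.13] 0.31 w 0.269
```

View pics/ov18.png

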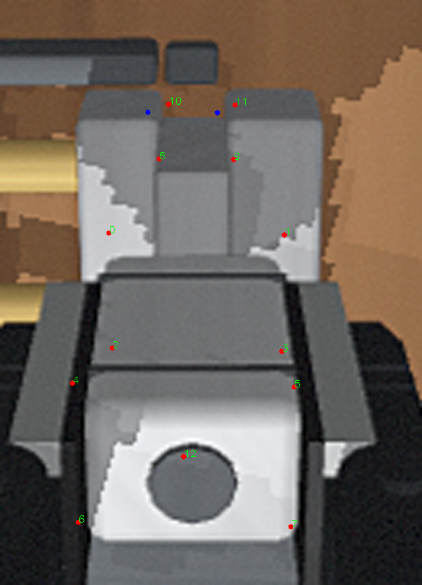

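View pics/w18.png

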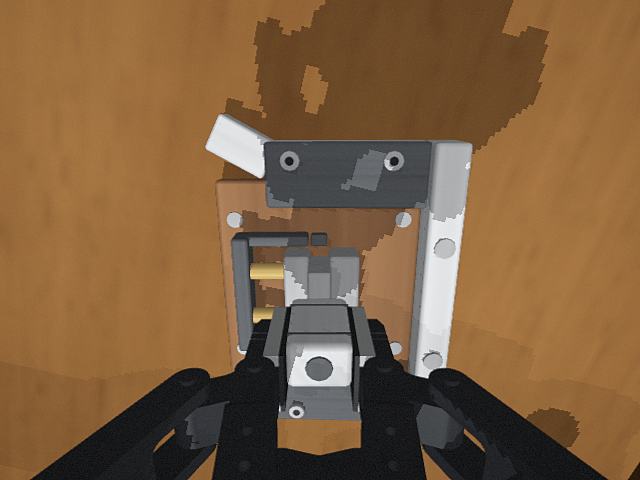

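```bash
python3 q.py 171 483
```

```text
sz -2 phi -0.3 slip 0.9 tip -0.1 foot above plate C L R 11.3 11.3 11.4
sz 0 phi -1.5 slip 2.1 tip -1.3 foot above plate C L R 13.4 12.9 13.8
sz 2 phi -2.7 slip 3.4 tip -2.5 foot above plate C L R 15.4 14.5 16.3
```

Call:
drive_tool(plan=[[1,-0.1,0.5,0.1,0],[1,-0.2,0.8,0.2,0],[1,-0.25,1.1,0.25,0],[1,-0.3,1.3,0.3,0],[1,-0.3,1.3,0.3,0]])

```text
clock: 16.02
position: [580.4, 274.2, 51.2]
ee_rot: [0.705, 0.068, -0.098, -0.699]
ft_force: [4.2, -18.4, -13.8]
width: 0.273
```

```bash
python3 st.py wrist w19;python3 ov.py w19 2.4 3.5 15 0 3.5 ov19; python3 crop.py s19
```

```text
16.02 [580.4 274.2  51.2] dock rel [3.8 9.8] yaw 13.42 tilt [-0.0411 -0.0144 -0.9991] F dock [ -0.3 -18.8] -13.8 Tq [-3.42 -0.2 ] 0.29 w 0.273
```

View pics/ov19.png

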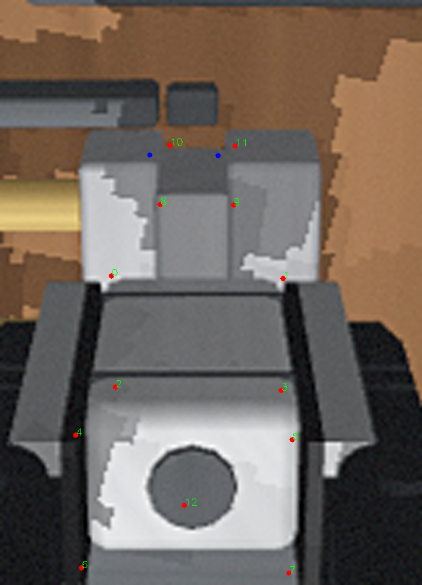

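View pics/s19.png

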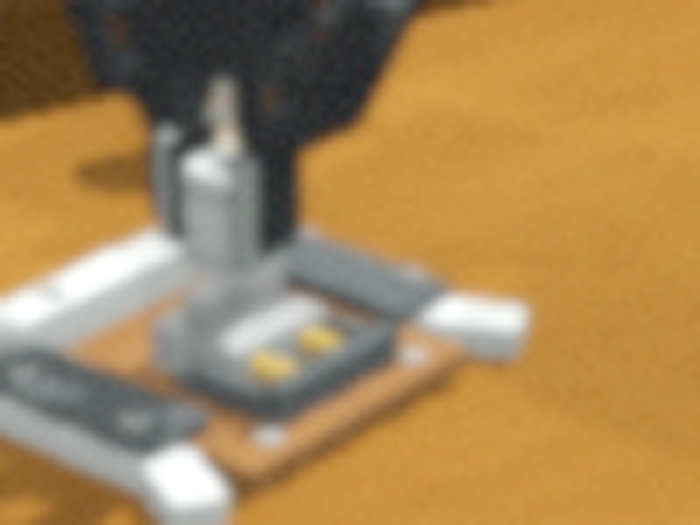

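```bash
python3 q.py 194 488
```

```text
sz -2 phi -5.2 slip -0.7 tip -5.4 foot above plate C L R 13.0 11.1 14.9
sz 0 phi -6.2 slip 0.6 tip -6.4 foot above plate C L R 15.1 12.8 17.3
sz 2 phi -7.2 slip 1.8 tip -7.4 foot above plate C L R 17.2 14.6 19.7
```

Call:
drive_tool(plan=[[1,-0.1,0.5,0.1,0],[1,-0.15,0.7,0.2,0],[1,-0.2,0.9,0.25,0],[1,-0.2,1.0,0.25,0],[1,-0.2,1.0,0.25,0]])

```text
clock: 16.75
position: [579.7, 277.4, 51.9]
ee_rot: [0.709, 0.066, -0.098, -0.695]
ft_force: [4.5, -21.3, -15.6]
width: 0.27
```

```bash
python3 st.py wrist w20;python3 ov.py w20 2.4 3.5 15 0 3.5 ov20
```

```text
16.75 [579.7 277.4  51.9] dock rel [ 3.9 13.1] yaw 13.34 tilt [-0.042  -0.0241 -0.9988] F dock [ -0.7 -21.8] -15.6 Tq [-3.96 -0.13] 0.34 w 0.27
```

View pics/ov20.png

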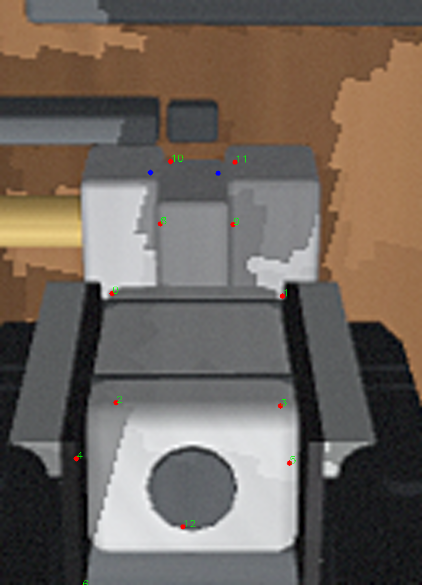

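View pics/w20.png

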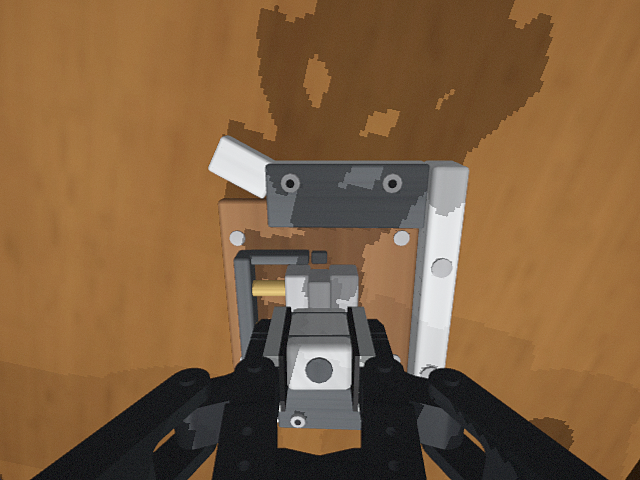

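Call:
drive_tool(plan=[[1,0.15,-0.4,0,0],[1,0.25,-0.7,0,0],[1,0.35,-1.0,0.05,0],[1,0.4,-1.3,0.1,0],[1,0.45,-1.4,0.15,0]])

```text
clock: 17.42
position: [582.3, 267.7, 52.2]
ee_rot: [0.707, 0.066, -0.099, -0.698]
ft_force: [-5.4, 16.4, -17.1]
width: 0.27
```

Call:
drive_tool(plan=[[1,0.2,-0.5,0.1,0],[1,0.25,-0.8,0.2,0],[1,0.3,-1.0,0.25,0],[1,0.35,-1.2,0.3,0],[1,0.35,-1.2,0.3,0]])

```text
clock: 18.05
position: [583.7, 261.0, 54.1]
ee_rot: [0.704, 0.066, -0.1, -0.7]
ft_force: [-6.4, 17.3, -14.6]
width: 0.267
```

```bash
python3 st.py wrist w21;python3 ov.py w21 2.4 3.5 15 0 3.5 ov21; python3 crop.py s21
```

```text
18.05 [583.7 261.   54.1] dock rel [ 3.8 -3.8] yaw 13.42 tilt [-0.0473 -0.0108 -0.9988] F dock [-2.1 18.4] -14.6 Tq [ 3.46 -0.05] -0.19 w 0.267
```

View pics/ov21.png

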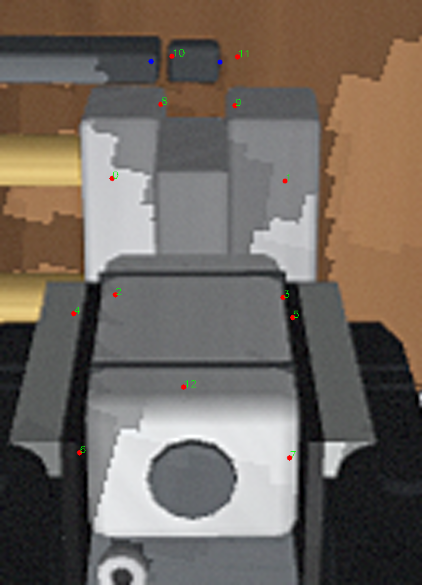

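View pics/w21.png

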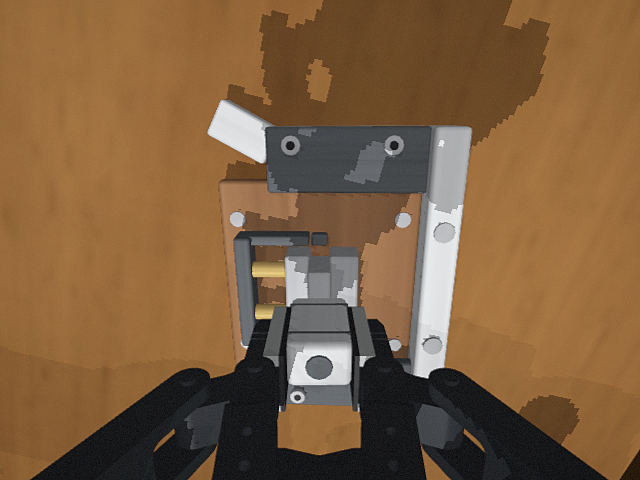

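View pics/s21.png

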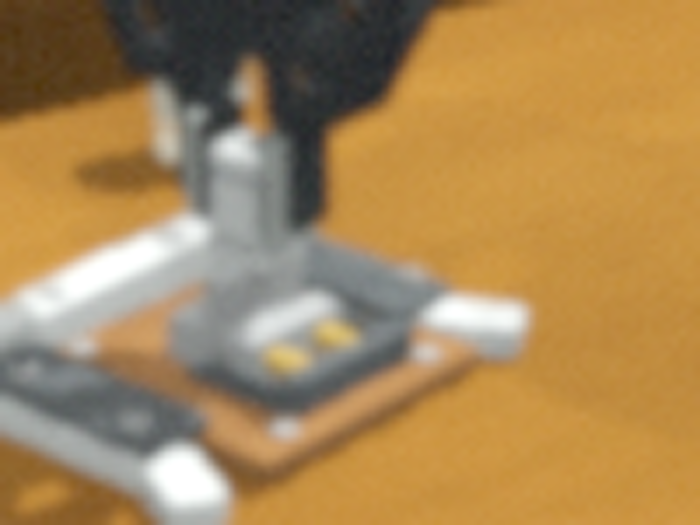

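Call:
drive_tool(plan=[[1,0.2,-0.5,0.1,0],[1,0.25,-0.8,0.2,0],[1,0.3,-1.0,0.25,0],[1,0.35,-1.2,0.3,0],[1,0.35,-1.2,0.3,0]])

```text
clock: 18.77
position: [585.3, 254.1, 55.9]
ee_rot: [-0.701, -0.065, 0.101, 0.703]
ft_force: [-4.5, 18.3, -16.1]
width: 0.273
```

```bash
python3 q.py 171 479; python3 st.py wrist w22;python3 ov.py w22 2.4 3.5 15 0 3.5 ov22; python3 crop.py s22
```

```text
sz -2 phi -1.3 slip 1.2 tip -0.8 foot above plate C L R 17.4 17.1 17.7
sz 0 phi -2.4 slip 2.5 tip -1.9 foot above plate C L R 19.4 18.7 20.1
sz 2 phi -3.6 slip 3.7 tip -3.1 foot above plate C L R 21.4 20.3 22.5
18.77 [585.3 254.1  55.9] dock rel [  3.7 -10.9] yaw 13.49 tilt [-0.0496 -0.0039 -0.9988] F dock [ 0.  18.9] -16.1 Tq [ 3.42 -0.22] -0.22 w 0.273
```

View pics/ov22.png

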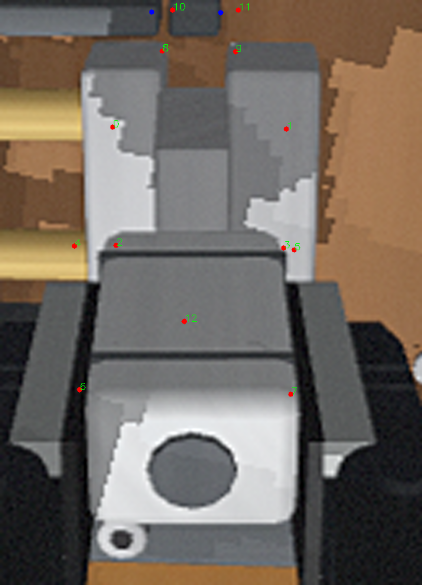

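View pics/s22.png

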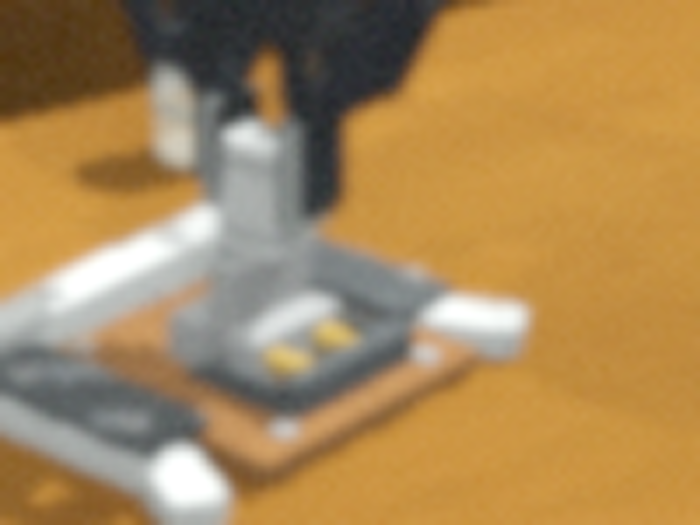

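```bash
cat > t3.py <<'E'
from tip2 import *
F=[(20,22),(9,22),(0,60),(-9,60)]
w7=np.array([133/2.6+225,204/2.6+225,389/2.6+225,437/2.6+225])
b=w7-np.array([rr(f,0,0,0) for f in F])
def s3(rows):
    rows=np.array(rows)/3.25+220
    r=least_squares(lambda v:[rr(f,*v)+bb-x for f,bb,x in zip(F,b,rows)],[0,0,0])
    return r.x.round(1),r.fun.round(1)
if __name__=="__main__":
    print(b.round(1))
    for n,rows in dict(w11=(146,228,488,540),w14=(192,280,496,558),w15=(207,293,501,565),w17=(143,227,479,529),w19=(194,280,488,548),w20=(201,288,488,551),w21=(171,254,479,535),w22=(148,232,470,522)).items(): print(n,*s3(rows))
E
python3 t3.py
```

```text
[-0.8  2.9  0.2 -2.8]
w11 [ 8.8  2.  -1.8] [-0.4  0.5  0.3 -0.3]
w14 [-2.7 -1.3 -2.1] [-0.1  0.1  0.1 -0.1]
w15 [-4.6 -3.1 -3. ] [-0.3  0.4  0.2 -0.2]
w17 [ 8.3  1.4 -4.1] [-0.  0.  0. -0.]
w19 [-2.9 -3.3 -6.1] [-0.1  0.1  0.1 -0.1]
w20 [-5.3 -2.9 -4.9] [-0.1  0.1  0.1 -0.1]
w21 [ 2.2 -1.9 -7.1] [-0.3  0.3  0.2 -0.2]
w22 [ 5.8  0.5 -6.4] [-0.  0.  0. -0.]
```

Call:
drive_tool(plan=[[1,0,0,0,0],[1,0,0,0,0],[0.5,0,0,0,0],[0.5,0,0,0,0],[0.5,0,0,0,0]])

```text
clock: 19.5
position: [586.3, 253.9, 57.0]
ee_rot: [-0.701, -0.066, 0.099, 0.703]
ft_force: [0.0, -0.5, -0.5]
width: 0.495
```

```bash
python3 st.py wrist w23;python3 ov.py w23 2.4 3.5 15 0 3.5 ov23
```

```text
19.5 [586.3 253.9  57. ] dock rel [  4.6 -11.3] yaw 13.46 tilt [-0.0471 -0.0035 -0.9989] F dock [-0.1 -0.5] -0.5 Tq [-0.01 -0.01] 0.03 w 0.495
```

View pics/ov23.png

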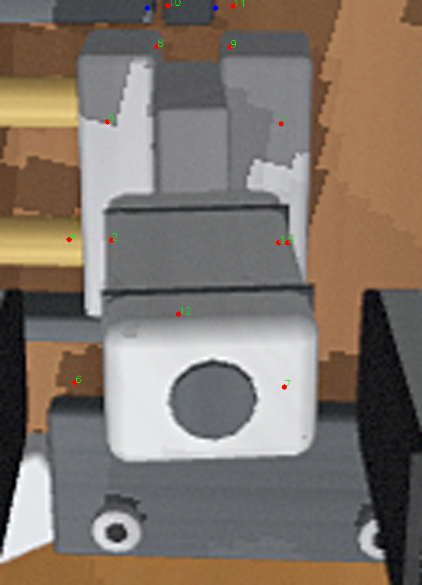

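View pics/w23.png

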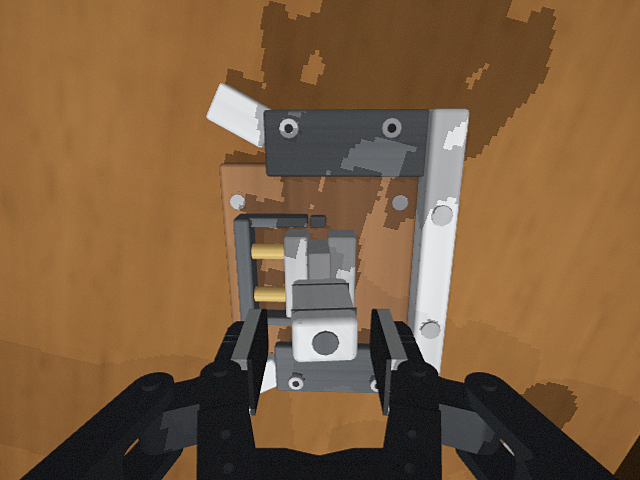

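```bash
python3 -c "
from t3 import *
print(s3((107,193,400,460)))
"; python3 crop.py s23
```

```text
(array([ 0.7,  7.3, -8.1]), array([-0.3,  0.3,  0.2, -0.2]))
```

View pics/s23.png

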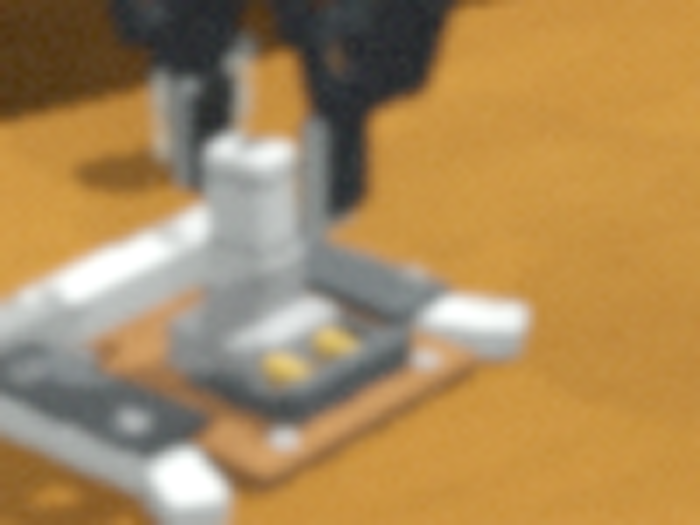

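Call:
drive_tool(plan=[[0.5,-0.05,0.7,-0.6,0],[0.5,-0.05,0.75,-1.3,0],[0.5,-0.05,0.75,-1.4,0],[1,-0.05,0.75,-1.4,0],[1,-0.05,0.75,-1.4,0]])

```text
clock: 20.23
position: [584.2, 261.2, 42.5]
ee_rot: [-0.701, -0.065, 0.101, 0.703]
ft_force: [-5.1, -0.5, 1.4]
width: 0.275
```

Call:
drive_tool(plan=[[1,0,0,0,0],[1,0,0,0,0],[1,0,0,0,0],[1,0,0,0,0],[1,0,0,0,0]])

```text
clock: 20.85
position: [584.2, 261.2, 42.5]
ee_rot: [-0.701, -0.065, 0.101, 0.703]
ft_force: [-2.4, -0.8, 0.7]
width: 0.274
```

```bash
python3 st.py wrist w24;python3 ov.py w24 2.4 3.5 15 0 3.5 ov24
```

```text
20.85 [584.2 261.2  42.5] dock rel [ 4.3 -3.7] yaw 13.48 tilt [-0.0509 -0.0045 -0.9987] F dock [-2.5 -0.2] 0.7 Tq [0.   0.44] 0.11 w 0.274
```

View pics/ov24.png

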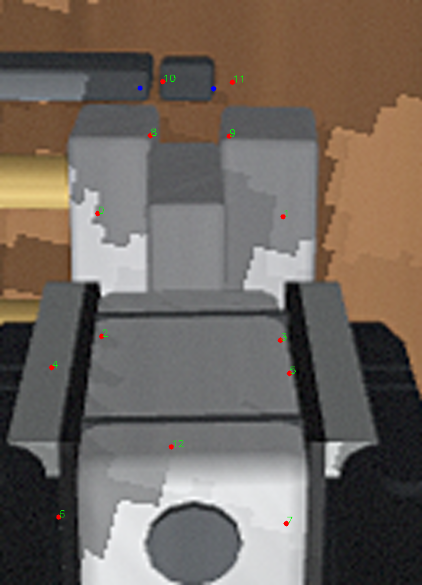

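View pics/w24.png

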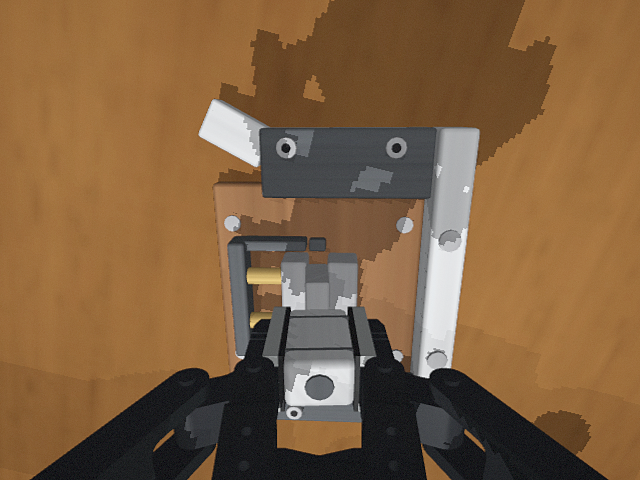

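Call:
drive_tool(plan=[[1,0.1,-0.4,0.05,0],[1,0.2,-0.7,0.1,0],[1,0.25,-1.0,0.15,0],[1,0.3,-1.2,0.2,0],[1,0.3,-1.2,0.2,0]])

```text
clock: 21.52
position: [584.9, 254.6, 44.4]
ee_rot: [-0.699, -0.064, 0.102, 0.705]
ft_force: [-8.9, 19.1, 0.4]
width: 0.272
```

Call:
drive_tool(plan=[[1,0.1,-0.4,0.05,0],[1,0.2,-0.7,0.1,0],[1,0.25,-0.9,0.15,0],[1,0.25,-1.0,0.2,0],[1,0.25,-1.0,0.2,0]])

```text
clock: 22.15
position: [585.6, 250.5, 44.8]
ee_rot: [-0.695, -0.064, 0.102, 0.708]
ft_force: [-3.4, 22.7, -10.5]
width: 0.272
```

```bash
python3 st.py wrist w25;python3 ov.py w25 2.4 3.5 15 0 3.5 ov25; python3 crop.py s25
```

```text
22.15 [585.6 250.5  44.8] dock rel [  3.2 -14.5] yaw 13.55 tilt [-0.0561  0.0116 -0.9984] F dock [ 2.1 22.8] -10.5 Tq [ 4.01 -0.58] -0.18 w 0.272
```

View pics/ov25.png

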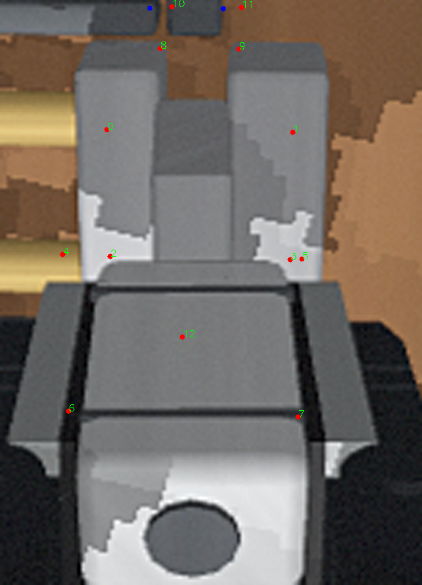

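View pics/s25.png

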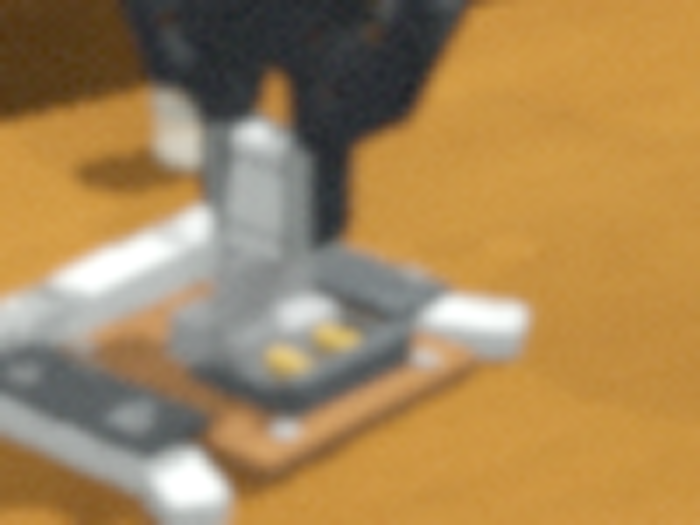

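```bash
python3 -c "
from t3 import *
F2=F[:3]
def s3b(rows):
    rows=np.array(rows)/3.25+220
    r=least_squares(lambda v:[rr(f,*v)+bb-x for f,bb,x in zip(F2,b,rows)],[0,0,0]);return r.x.round(1)
print(s3b((203,292,542)),s3b((174,262,539)))"
```

```text
[ 1.6 -1.7  3.8] [7.6 1.6 6.1]
```

Call:
drive_tool(plan=[[1,0.0,0.4,0,0],[1,-0.1,0.7,0,0],[1,-0.15,1.0,0,0],[1,-0.2,1.3,0.1,0],[1,-0.2,1.4,0.1,0]])

```text
clock: 22.88
position: [583.6, 260.8, 45.4]
ee_rot: [-0.697, -0.063, 0.103, 0.706]
ft_force: [-1.9, -15.7, -4.0]
width: 0.275
```

Call:
drive_tool(plan=[[1,-0.05,0.4,0.05,0],[1,-0.1,0.8,0.1,0],[1,-0.2,1.1,0.2,0],[1,-0.25,1.3,0.25,0],[1,-0.25,1.4,0.3,0]])

```text
clock: 23.5
position: [581.8, 268.6, 47.0]
ee_rot: [-0.701, -0.062, 0.104, 0.703]
ft_force: [1.0, -18.4, -8.8]
width: 0.27
```

```bash
python3 st.py wrist w26;python3 ov.py w26 2.4 3.5 15 0 3.5 ov26; python3 crop.py s26
```

```text
23.5 [581.8 268.6  47. ] dock rel [3.8 4. ] yaw 13.44 tilt [-0.0595 -0.0029 -0.9982] F dock [ -3.4 -18.1] -8.8 Tq [-2.99  0.48] 0.21 w 0.27
```

View pics/ov26.png

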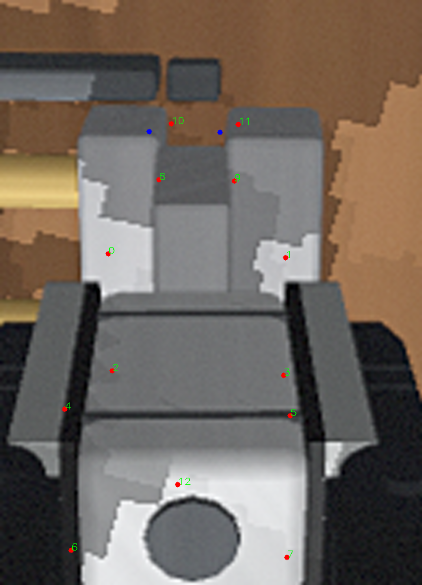

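View pics/s26.png

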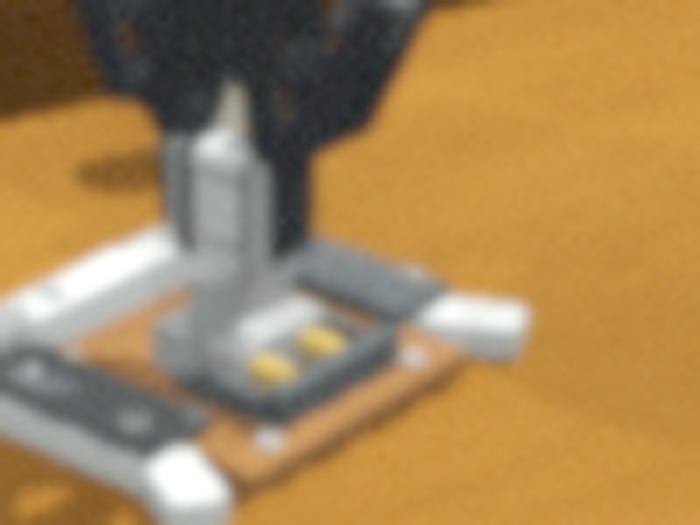

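Upright again, now against the left cheek; continue tipping to the left.

Call:
drive_tool(plan=[[1,-0.1,0.5,0.1,0],[1,-0.2,0.8,0.2,0],[1,-0.25,1.1,0.25,0],[1,-0.3,1.3,0.3,0],[1,-0.3,1.3,0.3,0]])

```text
clock: 24.22
position: [579.9, 277.4, 48.8]
ee_rot: [0.702, 0.061, -0.103, -0.702]
ft_force: [3.9, -14.9, -9.7]
width: 0.274
```

```bash
python3 st.py wrist w27;python3 ov.py w27 2.4 3.5 15 0 3.5 ov27; python3 crop.py s27
```

```text
24.23 [579.9 277.4  48.8] dock rel [ 4. 13.] yaw 13.34 tilt [-0.0596 -0.0083 -0.9982] F dock [  0.2 -15.4] -9.7 Tq [-2.99 -0.13] 0.18 w 0.274
```

View pics/ov27.png

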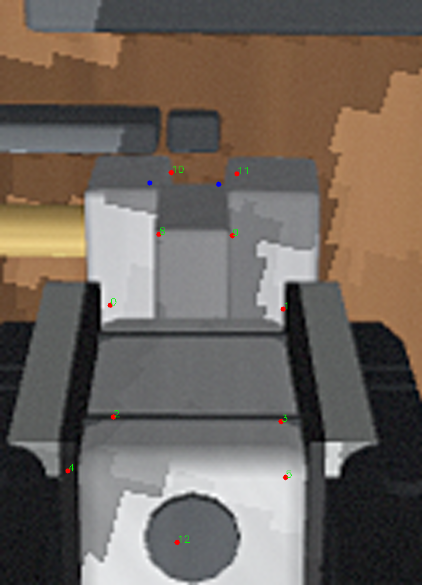

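View pics/s27.png

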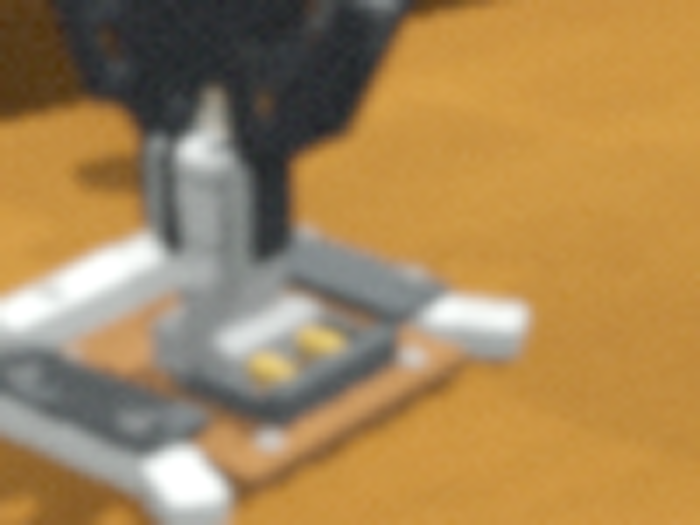

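```bash
cat > q3.py <<'E'
from t3 import *
rows=np.array(list(map(float,sys.argv[1:4])))/3.25+220
v=least_squares(lambda v:[rr(f,*v)+bb-x for f,bb,x in zip(F[:3],b,rows)],[0,0,0]).x
s=bot.sense();ya=R.from_quat(s["ee_rot"]).as_matrix()[:,1];a=np.radians(13.8)
th=v[0]+np.degrees(-ya[0]*np.sin(a)+ya[1]*np.cos(a));t=np.radians(th);c=s["position"][2]+20.5+v[2]-49*np.cos(t)-8
print(v.round(1),"tip",th.round(1),"foot above plate C L R",c.round(1),(c+20*np.sin(t)).round(1),(c-20*np.sin(t)).round(1))
E
python3 q3.py 229 320 537
```

```text
[-5.9 -3.3  2.8] tip -5.5 foot above plate C L R 15.3 13.4 17.2
```

Call:
drive_tool(plan=[[1,0.1,-0.4,0,0],[1,0.2,-0.7,0,0],[1,0.3,-1.0,0.05,0],[1,0.35,-1.3,0.1,0],[1,0.4,-1.5,0.15,0]])

```text
clock: 24.95
position: [582.4, 266.7, 49.8]
ee_rot: [-0.7, -0.061, 0.104, 0.704]
ft_force: [-3.8, 15.6, -13.2]
width: 0.273
```

Call:
drive_tool(plan=[[1,0.15,-0.4,0.1,0],[1,0.2,-0.8,0.2,0],[1,0.25,-1.0,0.3,0],[1,0.3,-1.2,0.35,0],[1,0.3,-1.2,0.35,0]])

```text
clock: 25.58
position: [586.1, 254.5, 54.1]
ee_rot: [-0.7, -0.061, 0.103, 0.704]
ft_force: [0.7, -0.1, -1.6]
width: 0.274
```

```bash
python3 st.py wrist w28;python3 ov.py w28 2.4 3.5 15 0 3.5 ov28; python3 crop.py s28
```

```text
25.57 [586.1 254.5  54.1] dock rel [  4.6 -10.8] yaw 13.34 tilt [-0.0595 -0.0013 -0.9982] F dock [ 0.7 -0.2] -1.6 Tq [ 0.03 -0.09] 0.0 w 0.274
```

View pics/ov28.png

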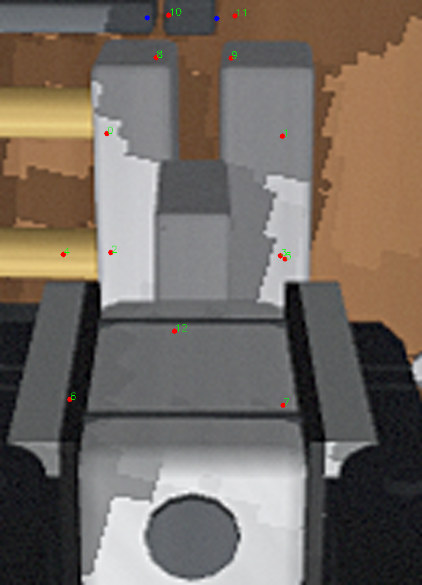

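View pics/s28.png

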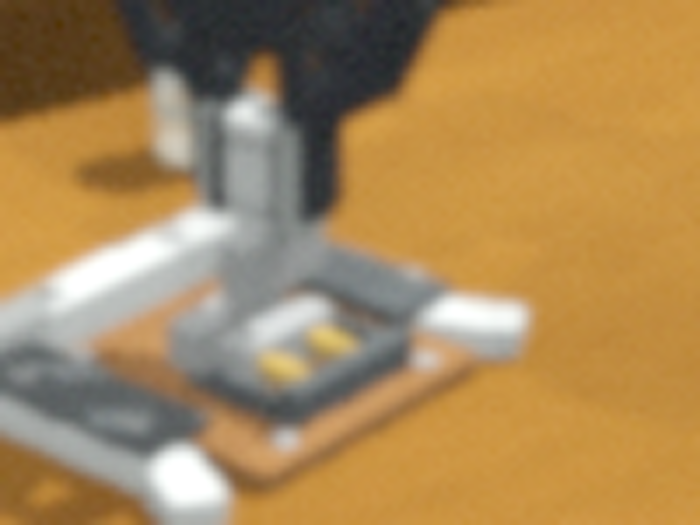

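```bash
python3 q3.py 213 302 536
```

```text
[-1.3 -3.1  1.8] tip -0.5 foot above plate C L R 19.0 18.8 19.2
```

Call:
drive_tool(plan=[[1,0,0,0.4,0],[1,-0.05,0.1,0.8,0],[1,-0.2,0.5,1.0,0],[1,-0.25,0.7,1.0,0],[1,-0.25,0.7,1.0,0]])

```text
clock: 26.3
position: [583.1, 261.9, 63.6]
ee_rot: [-0.7, -0.061, 0.104, 0.704]
ft_force: [-0.5, -0.9, -0.6]
width: 0.269
```

```bash
python3 st.py wrist w29 scene s29 top t29;python3 ov.py w29 2.4 3.5 15 0 3.5 ov29; python3 crop.py s29c
```

```text
26.3 [583.1 261.9  63.6] dock rel [ 3.4 -2.8] yaw 13.38 tilt [-0.0606 -0.0016 -0.9982] F dock [-0.7 -0.8] -0.6 Tq [-0.02 -0.04] 0.07 w 0.269
```

View pics/ov29.png

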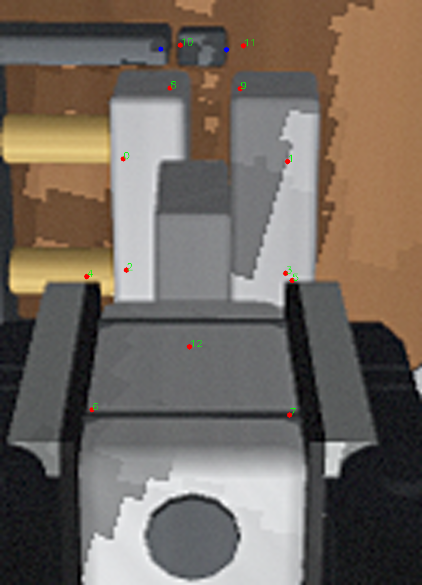

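View pics/s29c.png

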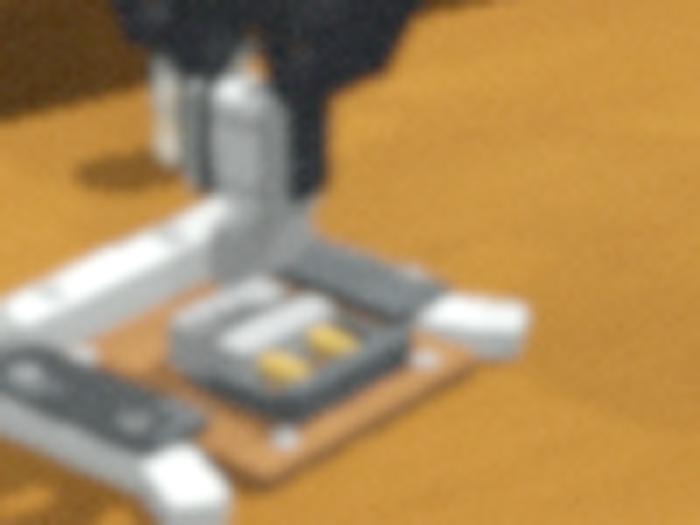

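View pics/w29.png

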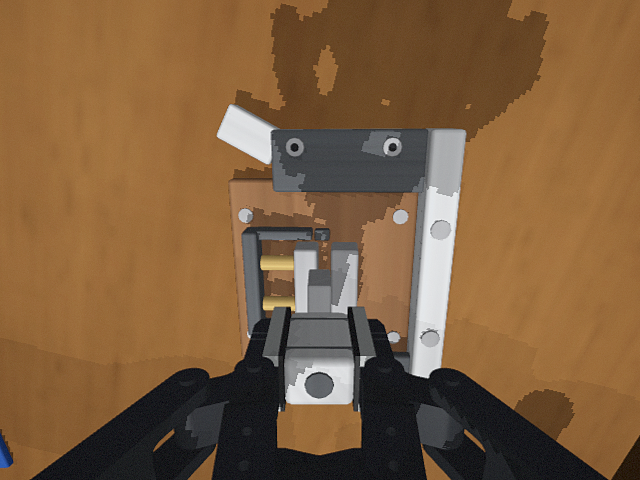

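Call:
drive_tool(plan=[[1,0,0.1,0.1,0],[1,0,0.2,0.2,0],[1,0,0.2,0.2,0],[1,0,0.2,0.2,0],[1,0,0.2,0.2,0]])

```text
clock: 27.12
position: [583.2, 263.4, 65.5]
ee_rot: [-0.7, -0.061, 0.103, 0.704]
ft_force: [-0.1, -0.1, -1.1]
width: 0.269
```

```bash
python3 st.py wrist w30 scene s30 top t30; python3 -c "
from h import *
cv2.imwrite('pics/w30c.png',cv2.resize(cv2.imread('pics/w30.png')[120:350,350:480],None,fx=3.4,fy=3.4,interpolation=2))
cv2.imwrite('pics/s30c.png',cv2.resize(cv2.imread('pics/s30.png')[180:280,290:420],None,fx=6,fy=6,interpolation=2))"
```

```text
27.12 [583.2 263.4  65.5] dock rel [ 3.9 -1.3] yaw 13.34 tilt [-0.0607 -0.0017 -0.9982] F dock [-0.1 -0.1] -1.1 Tq [-0.05 -0.03] 0.01 w 0.269
```

View pics/w30c.png

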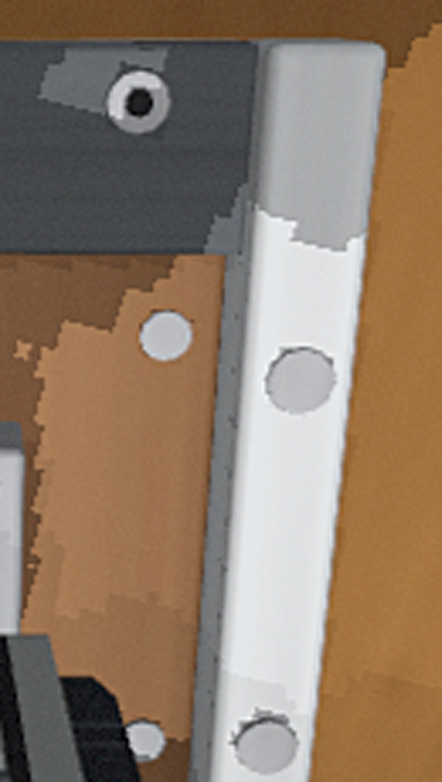

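View pics/s30c.png

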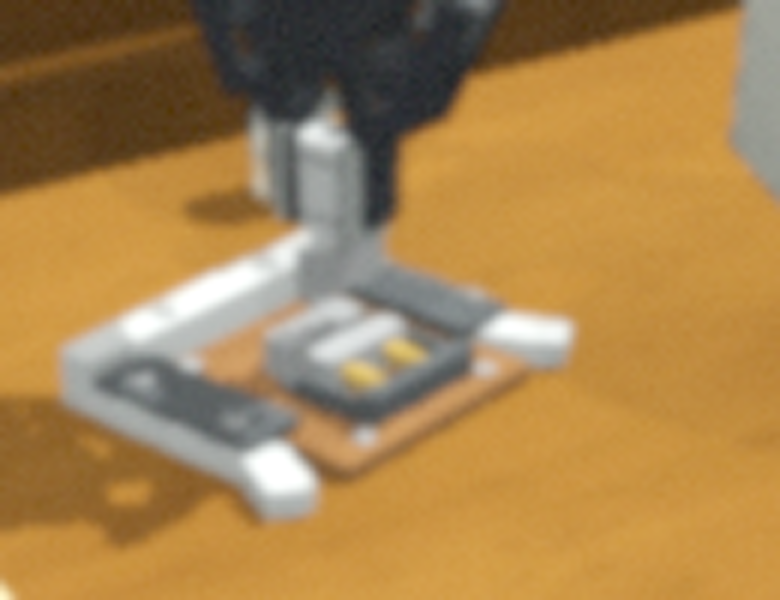

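View pics/t30.png

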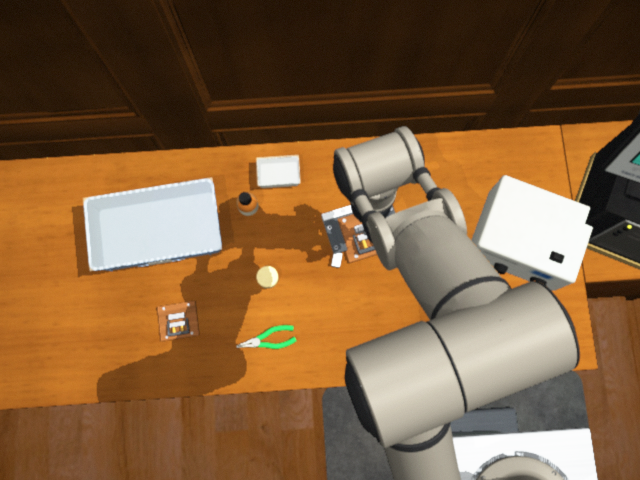

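```bash
python3 - <<'E'
from h import *
K,T=cam("wrist");a=np.radians(13.8);M=np.c_[[np.cos(a),np.sin(a)],[-np.sin(a),np.cos(a)]]
o=lambda p:np.array(p)/3.4+[350,120]
p=bot.sense()["position"][:2]
f=lambda uv,z:((ray(K,T,o(uv),z)[:,:2]-p)@M).round(1).tolist()
print("plate edge",f([(223,260),(193,740)],8),"bar edge z24",f([(248,260),(214,740)],24))
E
```

```text
plate edge [[46.6, 44.8], [47.3, -38.9]] bar edge z24 [[47.0, 47.7], [47.5, -29.1]]
```

```bash
python3 -c "
from plant import bot
print(bot.hand_in()); s=bot.sense(); print(s['clock'],s['position'],s['width'])"
```

```text
the job is handed in; nothing more can be done
None
the job is handed in; nothing more can be done
```

I slid the larger brown holder plate home under the lips, worked its block out of the jaws by tipping it from side to side, and handed the job in at about 27 s.

**How it went:**
- The tipping started to the right and alternated from there, with measured tips of about 5–10°.
- I opened the gripper once, because the pads had crept about 6 mm up the handle. The block stayed in the jaws while I gripped it again lower down.

**Last checks:**
- **Plate:** it lies within about 0.5 mm of the back bar, close to the right cheek.
- **Block:** held still, with only about its own weight on the wrist. I estimate its underside is about 14 mm above the jaws (±2 mm).
- **Other things:** the brass box, the pliers and the small brown holder look unmoved. The arm hid the screwdriver, the jar and the blue holder in the last overhead picture.

**Not perfect:**
- **Lean:** the tool ended about 3.5° off vertical along the plate's x, so the block may lean by that much.
- **Sideways play:** the plate slid from cheek to cheek during the tipping, within its 3.5 mm play on each side, but stayed against the bar.
- **Upward pull:** it peaked at about 21 N at the wrist, below the lips' 28 N. That is the total pull; the load on each lip was not measured.

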